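Free the domino jammed in the marble chute

ROBOT

A 7-joint arm with a two-finger parallel gripper is mounted at the origin on the work surface. World frame = base frame: x ahead of the robot, y to its left, z up, the work surface at z = 0. Lengths are in mm, angles in rad, forces in N, time in s.
With the tool pointing down it reaches from about 400 to 900 mm from the base axis. Payload 5.6 kg.
Tool frame: the origin (TCP) lies on the mounting face of the last link; the fingertips stand 190 mm ahead of it and the grasp point (between the pads) lies 171 mm ahead of it; y points along the fingers, z is the direction in which the jaws open and shut, and the axes are right-handed (so a half turn about y gives the same grasp; the last joint's range is limited). The gripper opens to 92 mm and grips with 3 to 60 N. Pads are 20 mm wide; open, the fingers measure 128 mm over their backs; the gripper's body (75 mm by 189 mm) begins 69 mm behind the grasp point.
Start: joints at [-1.167, 0.468, -0.012, 1.603, 0.006, 1.071, -0.056], TCP at [280.884, 586.179, 404.692] pointing down, gripper open.
Joint ranges: [-2.53, 2.53], [-0.31, 2.02], [-1.57, 1.55], [0.28, 2.44], [-1.29, 4.43], [0.15, 1.84], [-2.92, 2.92]. Speed limits (rad/s): [2.57, 2.57, 3.14, 3.14, 3.14, 3.14, 3.14].

INTERFACE

Orientations are given as a unit quaternion [w, x, y, z].
In Python, from rig import get_state, grab_frame, get_calibration, sign_off gives the robot as it stands. The module is installed in compiled form; this text tells all that it offers.
- The arm moves only by the tool play_rows, never from a script. Its argument "rows" is a list of rows, each an object of numbers: "tx", "ty", "tz": the shift along the tool's x, y, z in mm; "spin": the turn about the tool's y in rad. A call has 1 to 5 rows; each row is the pose to reach, as a shift and turn from the pose measured when the call began, along the tool's axes at that moment; what a row does not reach only later rows make up. A row lasts 1/10 s, in which the tool goes at most 50 mm and 8.59 degrees, less where a joint would pass 70% of its speed; a pose out of reach is approached as far as the arm can. A call with a gripper value outside its range is refused whole. "claw" is the finger opening in mm, from 0 to 91.9, set as the call begins (left out, the last holds). The fingers move at their own pace and stop on an object; the grip force is fixed at half the most. Time passes only in rows, so rows that repeat a pose let the fingers close. It gives the time, the measured TCP pose, the force and the opening at its end, in the units of the state.
- get_state(): the state, without advancing time (a new reading comes with each control period).
- grab_frame(name): name is "scene" or "top" or "wrist"; returns (picture, depth): 420x560x3 uint8, red, green, blue; 420x560 float32, mm along the optical axis (not along the pixel's ray), 0 where there is no reading.
- get_calibration(name): a dict with "fx", "fy", "cx", "cy" (pixels), "world_to_cam" (4x4, takes a point from world to camera coordinates). Camera axes: x right, y down, z forward; pixel columns grow to the right and rows downward; lengths in mm; the calibration is good to about 2 mm. A picture is of the moment at which its call begins: read the wrist's pose just before it. get_calibration takes no time and is no camera call; for the wrist camera it gives the pose at the moment of the call.
- sign_off(): hands the job in, once; it reports no verdict.
The state is a dict: "time": time; "joints": joint angles; "joint_velocities": joint speeds; "joint_efforts": joint torques, N m; "position": TCP position; "orientation": TCP orientation; "force": force on the tool from outside, world axes, zero at the start; "moment": the same for the moment, N m; "grip_width": finger opening in mm.
Only numpy, scipy, OpenCV 4.12 (cv2) and the standard library are available. Lean on these libraries where they do the work, as an engineer would, in place of code of your own. Each camera call takes 0.05 s, during which the arm holds its last target.

TASK

A bone domino has slid under the gauge rod of the marble chute and jammed flat across the narrow throat, holding back three clay marbles. Reach into the slot below it and push it back up, easing it rather than forcing it because the old bone is brittle and the rod bends easily, until most of it sticks out into the hopper; there take hold of it, draw it clear of the rod, lift it out and lay it flat, without dropping it, in the bare space of the tray beside the other dominoes. The three marbles must end up run down into the celadon bowl; leave the bowl, the aluminium cup and the bone die where they stand.

Things in the scene. Friction and masses are not known exactly. Their poses are not given: they have to be found in the camera images.
- chute: Fixed open-topped pale wooden marble chute, sloping 12 degrees. Origin on its floor in mid-throat, 100 mm above the shelf; +x straight down the slope, +y across, +z square to the floor. Throat x -50 to 72 mm: fixed right cheek, face at y -28; left cheek is the sprung rail. A groove 14 wide runs down the middle of the floor and guides the marbles; the floor ends at x 102, end board at x 143, 31 high.
- rod: Middle of the steel gauge rod, 5 mm thick, that crosses the throat just inside its uphill end (chute x -47.5 mm; axes as the chute's), underside 23.7 mm over the floor. Below it, to chute x 72, tin guard strips 2.5 thick at the same height cover both sides of the throat; between them is an open slot, y -20 to +20, for fingers. The domino fits under rod and strips but cannot rise past them.
- hopper_mid (a point): On the hopper floor half-way across, at chute x -125 mm; axes as the chute's. The open hopper, chute x -215 to -50, is 150 mm wide inside, walls 38 high and 10 thick. Its downhill end has square shoulders 38 high, at chute x -50, beside the throat mouth (from y 28 to 53 each side), then slants out to full width at x -78. Whatever sticks out of the throat here has 25 mm or more free beyond each side.
- rail (a joint): Sprung left side rail of the throat, chute x -50 to 70 mm: how far (m) it is pushed outwards; 0 = at rest, face at chute y +22 mm, 0.010 = hard stop, face at y +32. Its spring (600 N/m, 2.4 N at rest) pinches the domino with about 6 N, so that sliding it takes some 5 to 15 N. Pushing on one end of the domino turns it askew and jams it harder.
- domino_center (a point): Centre of the jammed bone domino, 28 x 56 x 13 mm (own x, y, z), about 40 g, pale with dark pips. It lies flat on the chute floor, its length across the throat, centre at chute x -10 to +32 mm. Fingers pushing it up meet the rod when 15 to 22 mm of it stick out of the throat; about there the pinch lets go, felt as a drop in force, and its short ends can be gripped. It stays put on the slope. The marbles lean on its uphill side.
- tray: Fixed shallow dark wooden tray on the shelf, 172 x 142 mm outside (x, y), walls 5 thick and 18 high, floor 5 thick; origin at the centre of its underside. Five dominoes fill its -y side from y -64 to -8 mm, two with one more on top (31 mm high in all). The rest of its floor, y -5 to +66 and x -81 to +81, is bare.
- tray_space (a point): Middle of the bare part of the tray's floor, on the floor, 5 mm above the shelf; axes as the tray's (the bare part is long in x).
- bowl: Celadon bowl standing on the shelf under the chute's outlet, 120 mm across the rim, 46 high; origin at the centre of its underside. Not to be moved.
- marble0_center (a point): One of three equal smooth fired-clay marbles, 20 mm across, 10 g, loose; the point is its centre. They start in a row in the groove, uphill of the domino, the lowest leaning on it.
- marble1_center (a point): One of three equal smooth fired-clay marbles, 20 mm across, 10 g, loose; the point is its centre. They start in a row in the groove, uphill of the domino, the lowest leaning on it.
- marble2_center (a point): One of three equal smooth fired-clay marbles, 20 mm across, 10 g, loose; the point is its centre. They start in a row in the groove, uphill of the domino, the lowest leaning on it.
- cup: Dented aluminium cup, 72 mm across, 82 high, on the other side of the chute from the tray; origin at the centre of its underside. Leave alone.
- die: Bone die, an 18 mm cube, on the shelf; origin at the centre of its underside. Leave alone.
Not all that is in view belongs to the job. Several things have the shape of the tray; the one meant has the colours described above.

How it is judged:
By the outcome, as a careful person would: the job done as asked, in the order asked, and still so for the second after the job is handed in, with the robot touching nothing.
It also fails if it takes over 72 s, if anything falls off the work surface, if the arm or the gripper's body presses on something with over 40 N, if the wrist force passes 120 N, or if a joint passes its speed limit or range.

## Working session

There is one attempt and no reset: what is moved stays moved. The work goes in short steps, Python scripts to look and compute and a tool call to move; the robot and the scene stay as the last step left them, time stands still between calls to the robot, and variables do not carry over. Pictures are saved under pics/ and viewed, and the job is handed in when it is done.

Besides the shell and the picture viewer there is one more tool, called after "Request:" as name([rows], argument=value, ...), one row to a line, values as JSON. play_rows: Moves the arm, as the interface text tells. Its arguments: {"type":"object","properties":{"rows":{"type":"array"},"claw":{"type":"number"}},"required":["rows"]}

```bash
mkdir -p pics
cat > h.py <<'E'
import numpy as np, cv2, json
from rig import *
from scipy.spatial.transform import Rotation as R
def save(img,fn): cv2.imwrite('pics/'+fn,cv2.cvtColor(img,cv2.COLOR_RGB2BGR))
def snap(name):
    c=get_calibration(name); im,d=grab_frame(name); np.savez('last_'+name+'.npz',im=im,d=d,w=c['world_to_cam'],k=[c['fx'],c['fy'],c['cx'],c['cy']]); return im,d,c
def load(name):
    z=np.load('last_'+name+'.npz'); return z['im'],z['d'],z['w'],z['k']
def cloud(d,w,k):
    v,u=np.mgrid[:d.shape[0],:d.shape[1]]
    P=np.stack([(u-k[2])/k[0]*d,(v-k[3])/k[1]*d,d],-1)
    W=np.linalg.inv(w); return P@W[:3,:3].T+W[:3,3]
def proj(p,w,k):
    q=np.atleast_2d(p)@w[:3,:3].T+w[:3,3]; return np.c_[q[:,0]/q[:,2]*k[0]+k[2],q[:,1]/q[:,2]*k[1]+k[3]]
def Rt():
    s=get_state(); q=s['orientation']; return np.array(s['position']),R.from_quat([q[1],q[2],q[3],q[0]])
E
python3 - <<'E'
from h import *
for n in ['scene','top']:
    im,d,c=snap(n); save(im,n+'0.png'); print(n,c['fx'],np.round(np.linalg.inv(c['world_to_cam']),3).tolist())
s=get_state(); print(s)
p,r=Rt(); print(r.as_matrix().round(3))
E
```

```text
scene 392.48747718721023 [[-0.456, 0.672, -0.584, 985.683], [0.89, 0.346, -0.297, 257.36], [0.002, -0.655, -0.756, 759.946], [0.0, 0.0, 0.0, 1.0]]
top 407.6185539400307 [[0.003, -0.983, 0.181, 282.325], [-1.0, -0.003, -0.002, 18.662], [0.002, -0.181, -0.983, 1237.309], [0.0, 0.0, 0.0, 1.0]]
{'time': 0.1, 'joints': array([-1.16700409,  0.46829039, -0.01159692,  1.60348706,  0.00601203,
        1.07139129, -0.05630892]), 'joint_velocities': array([-4.39192721e-04, -3.11298983e-03, -1.27024072e-03, -1.34554962e-03,
       -3.56069681e-05,  1.62737985e-03, -1.20621839e-03]), 'joint_efforts': array([ 8.60147738e-04, -5.21652067e+01, -1.26005473e-02, -2.44370466e+01,
       -5.68177854e-02,  1.40225826e-02,  7.75930812e-05]), 'position': array([280.80369868, 585.98574836, 403.85295457]), 'orientation': array([-0.68899003,  0.69006944, -0.15675651,  0.15660239]), 'force': array([-0.04905199,  0.6964341 , -0.16788248]), 'moment': array([-0.02372571, -0.04023829, -0.00229821]), 'grip_width': 91.96575342325795}
[[ 0.902 -0.001  0.432]
 [-0.432 -0.001  0.902]
 [ 0.    -1.    -0.002]]
```

View pics/scene0.png

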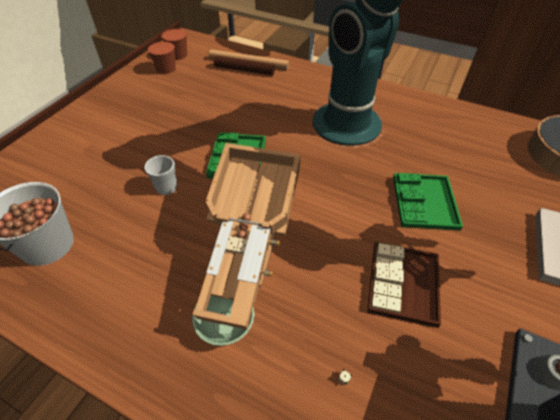

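View pics/top0.png

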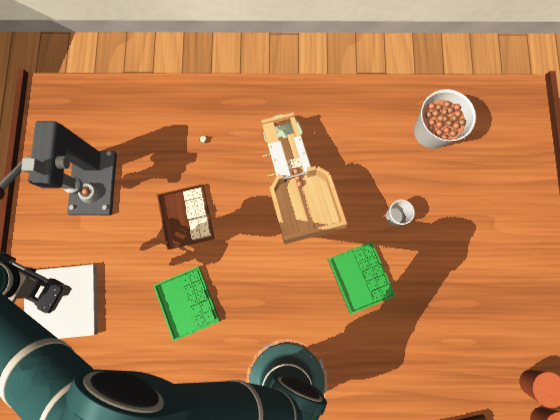

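The dark wooden tray is at top (186,216) and scene (405,283). The green trays at top (186,302) and (361,277) are decoys, since the task says dark wood. The chute is at top (300,180) and the bowl at (285,128). I'll enlarge both and measure them.

Run:
```python
from h import *
im,d,w,k=load('top')
c=cv2.resize(im[100:260,140:360],None,fx=3.6,fy=3.6,interpolation=cv2.INTER_CUBIC); save(c,'topcrop.png')
P=cloud(d,w,k)
# height map rectified 1mm: x 350..850, y -150..400
for (u,v) in [(287,160),(300,215),(275,195),(340,225),(265,120),(298,120),(186,216),(175,216),(197,216),(205,139),(401,212),(285,128),(230,280)]:
    print((u,v),P[v,u].round(1))
im,d,w,k=load('scene')
save(cv2.resize(im[130:360,180:460],None,fx=2.6,fy=2.6,interpolation=cv2.INTER_CUBIC),'scenecrop.png')
```

```text
(287, 160) [627.3  -1.1 101. ]
(300, 215) [460.6 -36.1 135.6]
(275, 195) [520.6  32.9 115.5]
(340, 225) [ 426.4 -137.5  186.4]
(265, 120) [751.4  64.   96.6]
(298, 120) [790.5 -38.1   2.5]
(186, 216) [477.7 306.5   3.4]
(175, 216) [477.2 339.5   5.9]
(197, 216) [473.1 266.7  33.1]
(205, 139) [719.7 254.4  18.8]
(401, 212) [ 492.6 -353.4    2.1]
(285, 128) [757.1   3.8  18.4]
(230, 280) [285.3 166.8   3.5]
```

View pics/topcrop.png

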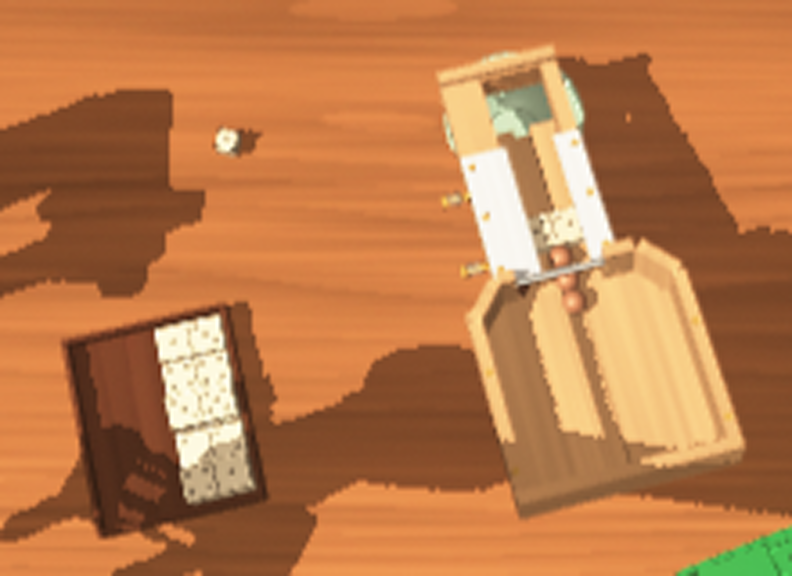

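View pics/scenecrop.png

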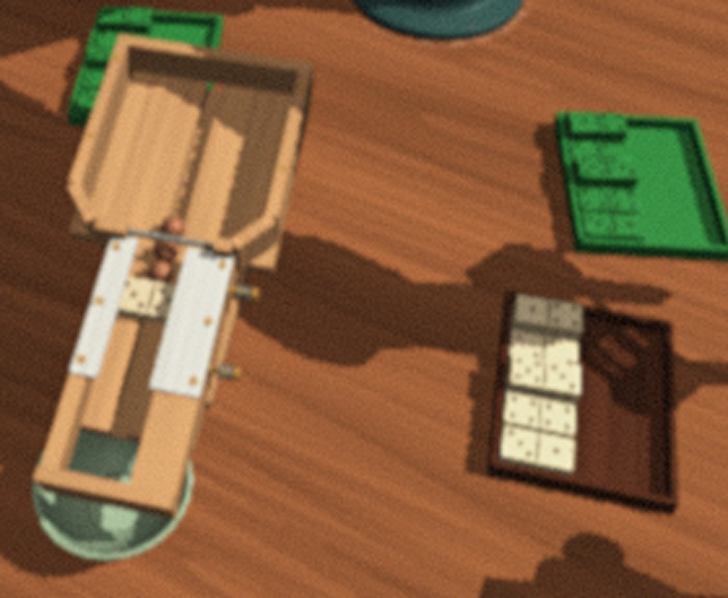

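```bash
cat >> h.py <<'E'
def chuteT(X,Y,yaw):
    Rm=R.from_euler('ZY',[yaw,np.deg2rad(12)]).as_matrix(); T=np.eye(4);T[:3,:3]=Rm;T[:3,3]=[X,Y,100];return T
def tochute(P,T): return (P-T[:3,3])@T[:3,:3]
E
python3 - <<'E'
from h import *
pts=[]
for n in ['top','scene']:
    im,d,w,k=load(n); P=cloud(d,w,k)
    m=(d>0)&(P[...,0]>330)&(P[...,0]<850)&(P[...,1]>-180)&(P[...,1]<130)&(P[...,2]>60)&(P[...,2]<230)
    Q=P[m]; C=im[m]; pts.append((n,Q,C)); print(n,len(Q))
def cost(x,verb=False):
    T=chuteT(*x); o=[]
    for n,Q,C in pts:
        q=tochute(Q,T)
        # model: distance to hopper floor/wall tops; penalise outside footprint
        h=np.abs(q[:,1])<75
        inh=(q[:,0]>-215)&(q[:,0]<-78)&h
        wall=(q[:,0]>-225)&(q[:,0]<-60)&~inh&(np.abs(q[:,1])<85)
        thr=(q[:,0]>-50)&(q[:,0]<72)&(q[:,1]>20)&(q[:,1]<50)
        e=np.full(len(q),15.)
        e[inh]=np.minimum(np.abs(q[inh,2]),15); 
        e[wall]=np.minimum(np.abs(q[wall,2]-38),15)
        t=(q[:,0]>-50)&(q[:,0]<153)&(np.abs(q[:,1])<60); e[t]=5
        o.append(e.mean())
    return sum(o)
from scipy.optimize import differential_evolution
r=differential_evolution(cost,[(540,700),(-60,60),(-.1,.6)],seed=1,popsize=25,maxiter=80)
print(r.x,r.fun)
np.save('chute.npy',r.x)
T=chuteT(*r.x)
S=3
for n,Q,C in pts:
    img=np.zeros((200*S,400*S,3),np.uint8)
    q=tochute(Q,T)
    u=((q[:,0]+235)*S).astype(int);v=((100-q[:,1])*S).astype(int)
    ok=(u>=0)&(u<400*S)&(v>=0)&(v<200*S)
    for a,b,c in zip(u[ok],v[ok],C[ok]): cv2.circle(img,(a,b),3,c.tolist(),-1)
    for x in (-225,-215,-50,72,102,143): cv2.line(img,((x+235)*S,0),((x+235)*S,600),(255,0,0),1)
    for y in (-85,-75,-28,22,75,85): cv2.line(img,(0,(100-y)*S),(1200,(100-y)*S),(0,0,255),1)
    save(cv2.resize(img,(800,400),interpolation=cv2.INTER_AREA),'rect_%s.png'%n)
    for nm,sel in dict(floor=(q[:,0]>-200)&(q[:,0]<-90)&(np.abs(q[:,1])<60)&(np.abs(q[:,1])>12),endw=(q[:,0]>-224)&(q[:,0]<-216),strip=(q[:,0]>-40)&(q[:,0]<60)&(q[:,1]>24)&(q[:,1]<30)).items():
        print(n,nm,sel.sum(),np.median(q[sel,2]).round(2))
E
```

```text
top 6065
scene 11528
[ 6.14956825e+02 -1.78656162e+01  2.58289087e-01] 10.796710983661324
top floor 1296 0.4
top endw 183 38.36
top strip 65 26.2
scene floor 1850 0.73
scene endw 417 37.34
scene strip 148 26.76
```

View pics/rect_top.png

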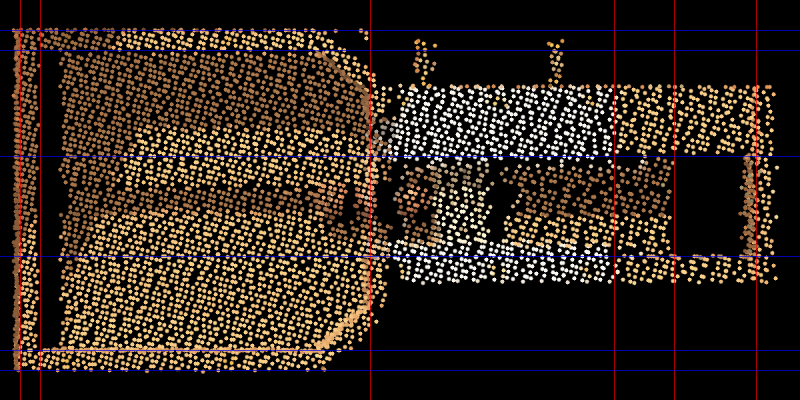

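View pics/rect_scene.png

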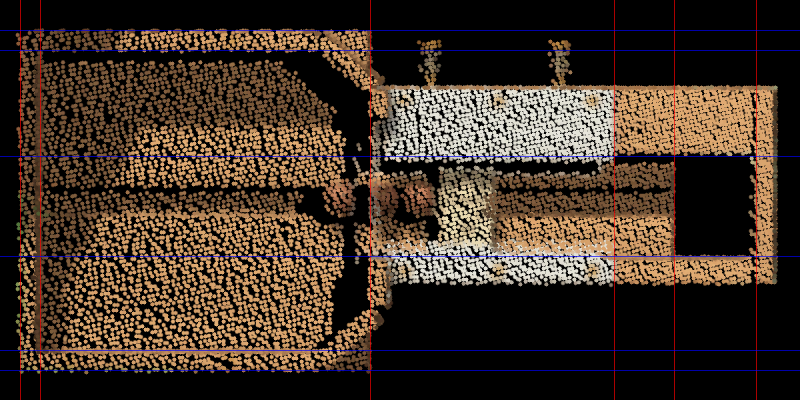

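Run:
```python
from h import *
from scipy.optimize import differential_evolution
Ts=chuteT(*np.load('chute.npy'))
allp=[]
for n in ['top','scene']:
    im,d,w,k=load(n); P=cloud(d,w,k); q=tochute(P,Ts)
    # domino visible region: top at z 13
    m=(d>0)&(np.abs(q[...,2]-13)<3)&(q[...,0]>-40)&(q[...,0]<50)&(np.abs(q[...,1])<17)&(im.min(-1)>110)
    Q=q[m]; print(n,'domino',m.sum(),Q[:,:3].mean(0).round(1),np.percentile(Q[:,0],[2,98]).round(1))
    for lo,hi in((-17,-6),(-6,6),(6,17)):
        s=(Q[:,1]>lo)&(Q[:,1]<hi)
        if s.sum()>3: print('   y',lo,hi,np.percentile(Q[s,0],[3,50,97]).round(1))
    m=(d>0)&(P[...,0]>350)&(P[...,0]<640)&(P[...,1]>170)&(P[...,1]<420)&(P[...,2]<40)
    allp.append((n,P[m],im[m].astype(int)))
# tray: wall tops z18, domino tops 18/31, floor 5; outside table 0
def cost(x):
    c,s=np.cos(x[2]),np.sin(x[2]); o=0
    for n,Q,C in allp:
        dx,dy=Q[:,0]-x[0],Q[:,1]-x[1]; a=c*dx+s*dy; b=-s*dx+c*dy
        ins=(np.abs(a)<86)&(np.abs(b)<71)
        dark=(C[:,0]<105)|(C.min(1)>100)   # dark wood or bone
        fl=(np.abs(a)<81)&(b>-5)&(b<66); dom=(np.abs(a)<75)&(b>-64)&(b<-8); wall=ins&~((np.abs(a)<81)&(np.abs(b)<66))
        e=np.minimum(np.abs(Q[:,2]),12)
        e[fl]=np.minimum(np.abs(Q[fl,2]-5),12); e[dom]=np.minimum(np.minimum(np.abs(Q[dom,2]-18),np.abs(Q[dom,2]-31)),12); e[wall]=np.minimum(np.abs(Q[wall,2]-18),12)
        e[ins&~fl&~dom&~wall]=3
        bone=(C.min(1)>130); e[bone&~dom]+=10
        o+=e.mean()
    return o
best=None
for b in [(-.3,.8),(2.8,4.0),(1.3,2.2),(-1.9,-.9)]:
    r=differential_evolution(cost,[(440,520),(260,340),b],seed=1,popsize=25,maxiter=80); print(r.x,r.fun)
    if best is None or r.fun<best.fun: best=r
np.save('tray.npy',best.x)
X=best.x;c,s=np.cos(X[2]),np.sin(X[2])
im,d,w,k=load('top'); v=cv2.resize(im,None,fx=4,fy=4,interpolation=cv2.INTER_CUBIC)
def L(pts,col):
    p=proj(np.array([[X[0]+c*a-s*b,X[1]+s*a+c*b,z] for a,b,z in pts]),w,k)
    cv2.polylines(v,[np.int32((p+.5)*4)],True,col,1,cv2.LINE_AA)
L([(-86,-71,18),(86,-71,18),(86,71,18),(-86,71,18)],(255,0,0));L([(-81,-5,5),(81,-5,5),(81,66,5),(-81,66,5)],(0,255,0));L([(81,30,5),(60,30,5),(60,31,5)],(0,255,255))
save(v[170*4:265*4,145*4:235*4],'traychk.png')
print('space',X[0]-s*30.5,X[1]+c*30.5)
```

```text
top domino 87 [-4.6 -0.4 13. ] [-29.4   9.5]
   y -17 -6 [-16.1  -3.6   9.1]
   y -6 6 [-30.2  -3.3   8.8]
   y 6 17 [-16.7  -6.9   9.3]
scene domino 167 [-1.1 -3.2 13.5] [-14.8  11.8]
   y -17 -6 [-14.7  -2.1  11.4]
   y -6 6 [-14.7  -0.3  11.7]
   y 6 17 [-14.2  -0.6  10.2]
[4.76362362e+02 3.07865570e+02 2.38858810e-01] 4.0796307865427135
[516.80700814 260.00008831   3.71994757] 8.578697311426726
[486.13409243 316.54105144   1.30494385] 8.496699248670435
[479.07774583 324.7358373   -0.9026222 ] 8.71095299118711
space 469.146245342604 337.49963277523494
```

View pics/traychk.png

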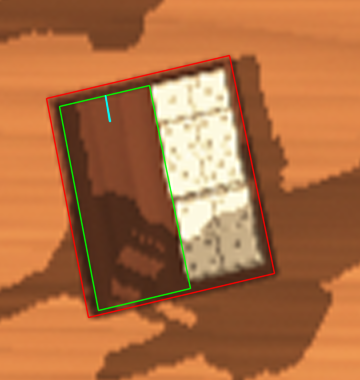

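```bash
cat >> h.py <<'E'
def go(target_tip,zaz=None):
    p,r=Rt(); M=r.as_matrix(); tip=p+M[:,1]*190
    dl=M.T@(np.array(target_tip)-tip); print('tip',tip.round(1),'target',np.round(target_tip,1),'-> t',dl.round(1))
    a=np.arctan2(M[1,2],M[0,2]); 
    if zaz is not None: print('zaz',a.round(4),'spin', round(((a-zaz)+np.pi)%(2*np.pi)-np.pi,4))
def ch(x,y,z):
    T=chuteT(*np.load('chute.npy')); return T[:3,:3]@np.array([x,y,z])+T[:3,3]
ZC=np.load('chute.npy')[2]+np.pi/2
E
python3 - <<'E'
from h import *
t=ch(40,0,0); t[2]=214; go(t,ZC)
for p in [(40,0,5),(-60,0,5)]: print(p,ch(*p).round(1))
E
```

```text
tip [280.7 585.7 213.9] target [652.8  -7.9 214. ] -> t [ 5.921e+02  5.000e-01 -3.745e+02]
zaz 1.1239 spin -0.7052
(40, 0, 5) [653.8  -7.6  96.6]
(-60, 0, 5) [559.2 -32.6 117.4]
```

Request:
play_rows([
  {"tx": 40,"tz": -25},
  {"tx": 80,"tz": -50},
  {"tx": 120,"tz": -76},
  {"tx": 160,"tz": -101},
  {"tx": 200,"tz": -126},
], claw=0)

```text
invalid input
```

Request:
play_rows([
  {"tx": 40,"tz": -25},
  {"tx": 80,"tz": -50},
  {"tx": 120,"tz": -76},
  {"tx": 160,"tz": -101},
  {"tx": 200,"tz": -126},
])

```text
invalid input
```

Request:
play_rows([
  {"tx": 40,"tz": -25,"spin": -0.14},
  {"tx": 80,"tz": -50,"spin": -0.28},
  {"tx": 120,"tz": -76,"spin": -0.42},
  {"tx": 160,"tz": -101,"spin": -0.56},
  {"tx": 190,"tz": -120,"spin": -0.7},
])

```text
invalid input
```

Run:
```python
from h import *
t=ch(40,0,0); t[2]=170; go(t,ZC)
im,d,c=snap('wrist'); save(im,'w1.png'); s=get_state(); print(s['time'],s['grip_width'],s['joints'].round(2),s['force'].round(2))
```

```text
tip [280.7 585.7 213.9] target [652.8  -7.9 170. ] -> t [ 592.1   44.5 -374.4]
zaz 1.1239 spin -0.7052
0.15 92.03559276167817 [-1.17  0.47 -0.01  1.6   0.01  1.07 -0.06] [-0.82  0.34  0.29]
```

View pics/w1.png

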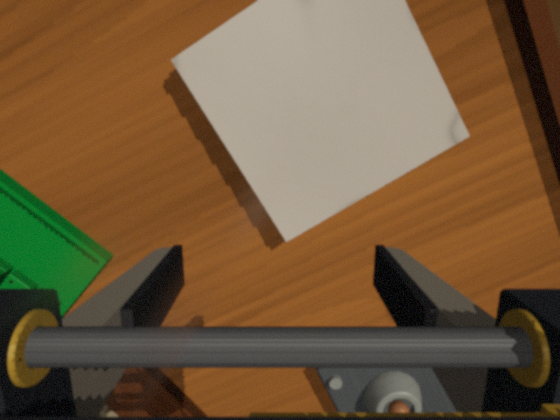

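The arm hasn't moved: the rows were refused, probably because each one needs all four keys.

Request:
play_rows([
  {"tx": 40,"ty": 0,"tz": -25,"spin": 0},
  {"tx": 80,"ty": 0,"tz": -50,"spin": 0},
  {"tx": 120,"ty": 0,"tz": -76,"spin": 0},
  {"tx": 160,"ty": 0,"tz": -101,"spin": 0},
  {"tx": 200,"ty": 0,"tz": -126,"spin": 0},
], claw=0)

```text
time: 0.65
position: [407.4, 384.1, 404.0]
orientation: [-0.689, 0.69, -0.157, 0.157]
force: [1.6, 0.9, 0.1]
grip_width: 53.8
```

Request:
play_rows([
  {"tx": 40,"ty": 0,"tz": -25,"spin": 0},
  {"tx": 80,"ty": 0,"tz": -50,"spin": 0},
  {"tx": 120,"ty": 0,"tz": -76,"spin": 0},
  {"tx": 160,"ty": 0,"tz": -101,"spin": 0},
  {"tx": 200,"ty": 0,"tz": -126,"spin": 0},
])

```text
time: 1.15
position: [533.9, 182.3, 404.2]
orientation: [-0.689, 0.69, -0.157, 0.156]
force: [0.4, -0.1, 0.6]
grip_width: 14.2
```

Request:
play_rows([
  {"tx": 40,"ty": 0,"tz": -25,"spin": -0.14},
  {"tx": 80,"ty": 0,"tz": -50,"spin": -0.28},
  {"tx": 120,"ty": 0,"tz": -76,"spin": -0.42},
  {"tx": 160,"ty": 0,"tz": -101,"spin": -0.56},
  {"tx": 192,"ty": 0,"tz": -121,"spin": -0.7},
])

```text
time: 1.65
position: [655.7, -12.8, 404.1]
orientation: [-0.701, 0.702, 0.09, -0.091]
force: [0.4, 0.2, 0.3]
grip_width: 0.6
```

Run:
```python
from h import *
t=ch(40,0,0); t[2]=160; go(t,ZC)
im,d,c=snap('wrist'); save(im,'w2.png'); s=get_state(); print(s['time'],s['grip_width'],s['joints'].round(2),s['force'].round(2))
```

```text
tip [655.5 -13.2 214.1] target [652.8  -7.9 160. ] -> t [-1.2 54.1  6. ]
zaz 1.8278 spin -0.0013
1.7 0.4661199531516834 [-0.1   0.48  0.11  1.59 -0.05  1.07  1.85] [ 1.77 -5.61  1.62]
```

View pics/w2.png

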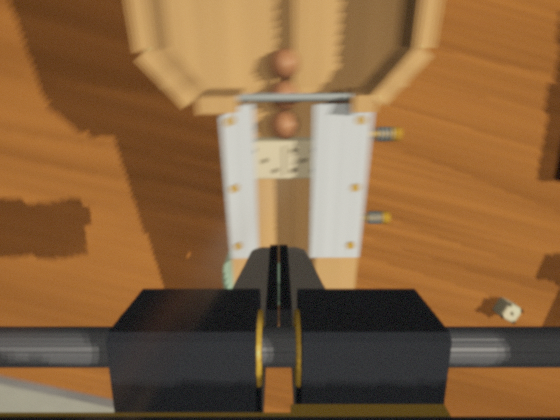

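Request:
play_rows([
  {"tx": -1,"ty": 15,"tz": 6,"spin": 0},
  {"tx": -1,"ty": 30,"tz": 6,"spin": 0},
  {"tx": -1,"ty": 30,"tz": 6,"spin": 0},
])

```text
time: 2.0
position: [654.1, -13.4, 370.9]
orientation: [-0.699, 0.703, 0.089, -0.092]
force: [-0.1, -0.6, -1.1]
grip_width: 0.4
```

Run:
```python
from h import *
T=chuteT(*np.load('chute.npy'))
t=ch(40,0,0); t[2]=160; go(t,ZC)
im,d,c=snap('wrist'); save(im,'w3.png'); s=get_state(); print(s['time'],s['force'].round(2)); print(c['fx'],c['cx'],c['cy'])
im,d,w,k=load('wrist'); P=cloud(d,w,k); q=tochute(P,T)
M=Rt()[1].as_matrix(); p=Rt()[0]
# slot edges
white=(im.min(-1)>150)&(np.abs(q[...,2]-26)<4)
for x0 in (15,25,35,45,55,65):
    m=white&(np.abs(q[...,0]-x0)<3); ys=q[m][:,1]
    a=ys[ys>0];b=ys[ys<0]
    if len(a) and len(b): print(x0,'inner',b.max().round(1),a.min().round(1),'outer',b.min().round(1),a.max().round(1), 'z',np.median(q[m][:,2]).round(1))
# domino
m=(np.abs(q[...,2]-13)<2.5)&(q[...,0]>-40)&(q[...,0]<40)&(np.abs(q[...,1])<17)&(im.min(-1)>110)
for lo,hi in((-17,-6),(-6,6),(6,17)):
    s=m&(q[...,1]>lo)&(q[...,1]<hi); print('dom',lo,np.percentile(q[s][:,0],[3,50,97]).round(1))
# finger points in tool frame
tl=(P-p)@M
f=(d>0)&(tl[...,1]>110)&(tl[...,1]<195)&(np.abs(tl[...,0])<40)&(np.abs(tl[...,2])<40)
for y0 in range(110,195,10):
    s=f&(np.abs(tl[...,1]-y0)<5)
    if s.sum(): print('y',y0,s.sum(),'x',tl[s][:,0].min().round(1),tl[s][:,0].max().round(1),'z',tl[s][:,2].min().round(1),tl[s][:,2].max().round(1))
```

```text
tip [653.3 -14.6 180.9] target [652.8  -7.9 160. ] -> t [ 1.3 20.9  6.8]
zaz 1.8276 spin -0.0015
2.05 [-0.13  0.23 -0.  ]
375.93835894409887 278.2760704985943 213.76204195841572
15 inner -18.6 21.3 outer -39.8 58.3 z 25.7
25 inner -18.8 21.2 outer -39.7 58.4 z 25.7
35 inner -19.1 21.1 outer -39.6 58.5 z 25.7
45 inner -18.7 21.4 outer -39.7 58.3 z 25.7
55 inner -26.2 21.2 outer -39.5 58.2 z 25.7
65 inner -31.4 21.2 outer -39.8 58.1 z 25.7
dom -17 [-17.3  -5.4   8.9]
dom -6 [-17.5  -5.    8.9]
dom 6 [-16.7  -6.1   8.8]
y 110 68 x -0.4 9.8 z -3.3 5.1
y 120 71 x -13.3 10.2 z -3.5 5.3
y 130 783 x -13.2 -5.1 z -4.8 6.7
y 140 556 x -12.8 -10.8 z -15.2 17.1
y 150 880 x -12.7 -10.7 z -15.2 17.1
y 160 690 x -12.4 -10.5 z -14.5 16.4
y 170 622 x -12.3 7.8 z -13.3 15.2
y 180 415 x -12.2 -10.2 z -12.7 14.3
y 190 208 x -12.2 -10.3 z -11.7 13.7
```

View pics/w3.png

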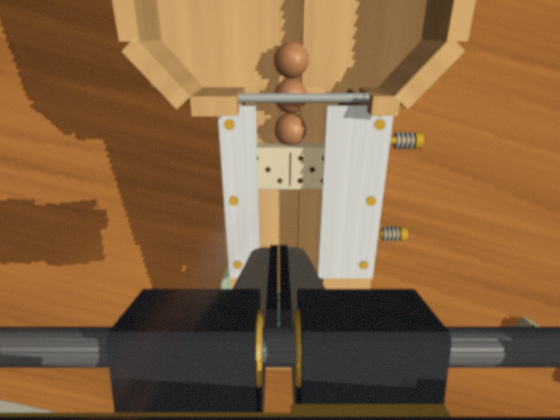

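Request:
play_rows([
  {"tx": 1,"ty": 5,"tz": 7,"spin": -0.001},
  {"tx": 1,"ty": 15,"tz": 7,"spin": -0.001},
  {"tx": 1,"ty": 20,"tz": 7,"spin": -0.001},
  {"tx": 1,"ty": 20,"tz": 7,"spin": -0.001},
])

```text
time: 2.45
position: [653.3, -5.8, 351.2]
orientation: [-0.699, 0.703, 0.09, -0.093]
force: [-0.5, 0.7, -0.6]
grip_width: 0.7
```

Run:
```python
from h import *
go(ch(36,0,6),ZC)
```

```text
tip [652.6  -7.1 161.2] target [650.2  -8.6  98.4] -> t [-2.4 62.9 -0.4]
zaz 1.8297 spin 0.0006
```

Request:
play_rows([
  {"tx": -1,"ty": 15,"tz": -0.5,"spin": 0},
  {"tx": -2,"ty": 30,"tz": -0.5,"spin": 0},
  {"tx": -2,"ty": 45,"tz": -0.5,"spin": 0},
  {"tx": -2,"ty": 56,"tz": -0.5,"spin": 0},
  {"tx": -2,"ty": 62,"tz": -0.5,"spin": 0},
])

```text
time: 2.95
position: [650.9, -7.3, 287.2]
orientation: [-0.699, 0.703, 0.089, -0.094]
force: [-0.4, 0.6, -0.8]
grip_width: 0.4
```

Run:
```python
from h import *
go(ch(26,0,6),ZC);go(ch(20,0,6)); s=get_state(); print(s['time'],s['force'].round(2),s['moment'].round(2))
```

```text
tip [649.7  -8.6  97.2] target [640.8 -11.1 100.5] -> t [-9.3 -3.2 -0.1]
zaz 1.8296 spin 0.0005
tip [649.7  -8.6  97.2] target [635.1 -12.6 101.7] -> t [-15.2  -4.4  -0.1]
2.95 [-0.36  0.65 -0.76] [ 0.08 -0.05 -0.04]
```

Request:
play_rows([
  {"tx": -3,"ty": -1,"tz": 0,"spin": 0},
  {"tx": -6,"ty": -2,"tz": 0,"spin": 0},
  {"tx": -8,"ty": -2.2,"tz": 0,"spin": 0},
  {"tx": -10,"ty": -2.6,"tz": 0,"spin": 0},
  {"tx": -12,"ty": -3,"tz": 0,"spin": 0},
])

```text
time: 3.45
position: [639.2, -10.4, 291.0]
orientation: [-0.699, 0.703, 0.089, -0.093]
force: [0.8, -0.5, 0.2]
grip_width: -0.1
```

Request:
play_rows([
  {"tx": -1.5,"ty": -0.3,"tz": 0,"spin": 0},
  {"tx": -3,"ty": -0.6,"tz": 0,"spin": 0},
  {"tx": -4.5,"ty": -0.9,"tz": 0,"spin": 0},
  {"tx": -6,"ty": -1.3,"tz": 0,"spin": 0},
  {"tx": -7.5,"ty": -1.6,"tz": 0,"spin": 0},
])

```text
time: 3.95
position: [634.2, -11.5, 294.1]
orientation: [-0.699, 0.703, 0.093, -0.09]
force: [9.3, 0.8, -1.0]
grip_width: 0.5
```

Run:
```python
from h import *
go(ch(10,0,6),ZC); s=get_state(); print(s['force'].round(2),s['moment'].round(2))
print(tochute(Rt()[0]+Rt()[1].as_matrix()[:,1]*190,chuteT(*np.load('chute.npy'))))
```

```text
tip [634.9 -12.6 104.1] target [625.6 -15.  103.8] -> t [-9.6  0.3 -0. ]
zaz 1.8302 spin 0.0012
[ 9.34  0.81 -1.03] [ 0.56 -2.1   0.02]
[19.35436819  0.01996762  8.35283109]
```

Request:
play_rows([
  {"tx": -2,"ty": 0.6,"tz": 0,"spin": 0},
  {"tx": -4,"ty": 0.6,"tz": 0,"spin": 0},
  {"tx": -6,"ty": 0.3,"tz": 0,"spin": 0},
  {"tx": -8,"ty": 0,"tz": 0,"spin": 0},
  {"tx": -10,"ty": -0.5,"tz": 0,"spin": 0},
])

```text
time: 4.45
position: [627.5, -13.0, 296.9]
orientation: [-0.699, 0.703, 0.097, -0.087]
force: [10.2, 2.2, -0.1]
grip_width: 0.3
```

Run:
```python
from h import *
go(ch(0,0,6),ZC); s=get_state(); print(s['force'].round(2),s['moment'].round(2))
print(tochute(Rt()[0]+Rt()[1].as_matrix()[:,1]*190,chuteT(*np.load('chute.npy'))))
im,d,c=snap('wrist'); save(im,'w4.png')
```

```text
tip [630.5 -13.7 106.9] target [616.2 -17.5 105.9] -> t [-14.8   0.8   0. ]
zaz 1.8311 spin 0.002
[10.25  2.16 -0.15] [ 0.72 -2.51  0.05]
[14.24991821  0.03226421 10.10396465]
```

View pics/w4.png

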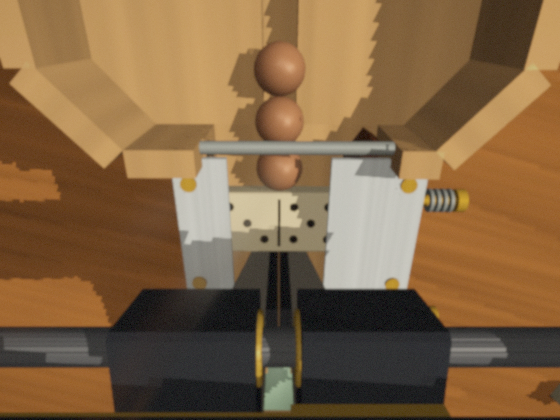

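Request:
play_rows([
  {"tx": 1,"ty": 4,"tz": 0,"spin": 0},
  {"tx": -2,"ty": 6,"tz": 0,"spin": 0.002},
  {"tx": -6,"ty": 6,"tz": 0,"spin": 0.002},
  {"tx": -10,"ty": 5.5,"tz": 0,"spin": 0.002},
  {"tx": -14,"ty": 4.5,"tz": 0,"spin": 0.002},
])

```text
time: 5.0
position: [616.6, -15.5, 294.2]
orientation: [-0.699, 0.703, 0.101, -0.082]
force: [11.8, 3.3, 0.9]
grip_width: 0.4
```

```bash
cat > st.py <<'E'
from h import *
go(ch(0,0,6),ZC); s=get_state(); print(s['time'],s['force'].round(2),s['moment'].round(2),s['grip_width'])
M=Rt()[1].as_matrix(); print('tip in chute',tochute(Rt()[0]+M[:,1]*190,chuteT(*np.load('chute.npy'))).round(1),'tool y in chute',(chuteT(*np.load('chute.npy'))[:3,:3].T@M[:,1]).round(3))
E
python3 st.py
```

```text
tip [621.7 -15.9 104.3] target [616.2 -17.5 105.9] -> t [-5.7 -1.7 -0.2]
zaz 1.8297 spin 0.0006
5.0 [11.76  3.33  0.94] [ 0.8  -2.67  0.05] 0.4493795469747056
tip in chute [5.9 0.2 5.6] tool y in chute [ 0.232 -0.009 -0.973]
```

Request:
play_rows([
  {"tx": -4,"ty": 1.5,"tz": 0,"spin": 0},
  {"tx": -8,"ty": 2,"tz": 0,"spin": 0},
  {"tx": -12,"ty": 1.5,"tz": 0,"spin": 0},
  {"tx": -16,"ty": 0.5,"tz": 0,"spin": 0},
  {"tx": -20,"ty": -0.5,"tz": 0,"spin": 0},
])

```text
time: 5.5
position: [600.0, -19.5, 296.3]
orientation: [-0.699, 0.703, 0.105, -0.078]
force: [10.7, 2.4, 0.9]
grip_width: 0.9
```

```bash
python3 st.py
```

```text
tip [607.3 -19.7 106.4] target [616.2 -17.5 105.9] -> t [ 9.1  0.9 -0.2]
zaz 1.8304 spin 0.0013
5.5 [10.75  2.44  0.88] [ 0.78 -2.59 -0.03] 0.9312809212485952
tip in chute [-9.   0.2  4.6] tool y in chute [ 0.244 -0.011 -0.97 ]
```

Request:
play_rows([
  {"tx": -4,"ty": 0.5,"tz": 0,"spin": 0},
  {"tx": -7,"ty": 0.5,"tz": 0,"spin": 0},
  {"tx": -10,"ty": 0,"tz": 0,"spin": 0},
  {"tx": -13,"ty": -1,"tz": 0,"spin": 0},
  {"tx": -16,"ty": -1.5,"tz": 0,"spin": 0},
])

```text
time: 6.0
position: [587.4, -22.5, 299.3]
orientation: [-0.699, 0.703, 0.109, -0.074]
force: [11.9, 3.8, 1.9]
grip_width: 0.7
```

```bash
python3 st.py
python3 - <<'E'
from h import *
im,d,c=snap('wrist'); save(im,'w5.png')
E
```

```text
tip [596.9 -22.4 109.6] target [616.2 -17.5 105.9] -> t [19.6  4.7 -0.2]
zaz 1.8311 spin 0.002
6.0 [11.95  3.78  1.85] [ 0.75 -2.57  0.05] 0.6797116699691883
tip in chute [-20.2   0.2   5.5] tool y in chute [ 0.255 -0.012 -0.967]
```

View pics/w5.png

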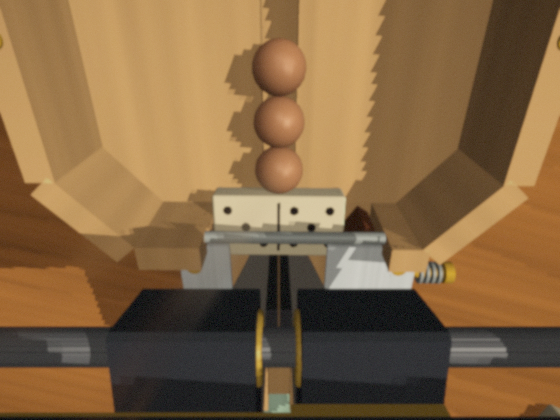

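Request:
play_rows([
  {"tx": -3,"ty": 0.5,"tz": 0,"spin": 0.002},
  {"tx": -5,"ty": 0.5,"tz": 0,"spin": 0.002},
  {"tx": -7,"ty": 0.5,"tz": 0,"spin": 0.002},
  {"tx": -8,"ty": 0,"tz": 0,"spin": 0.002},
  {"tx": -9,"ty": 0,"tz": 0,"spin": 0.002},
])

```text
time: 6.55
position: [581.3, -23.9, 301.0]
orientation: [-0.699, 0.703, 0.113, -0.07]
force: [11.3, 2.0, 1.8]
grip_width: 0.4
```

```bash
python3 st.py
```

```text
tip [593.  -23.5 111.4] target [616.2 -17.5 105.9] -> t [23.6  7.  -0.1]
zaz 1.8295 spin 0.0004
6.55 [11.32  1.98  1.84] [ 0.8  -2.62  0.03] 0.38381789071332467
tip in chute [-24.6   0.1   6.4] tool y in chute [ 0.266 -0.014 -0.964]
```

Request:
play_rows([
  {"tx": -2,"ty": 0.5,"tz": 0,"spin": 0},
  {"tx": -3.5,"ty": 0.5,"tz": 0,"spin": 0},
  {"tx": -5,"ty": 0.5,"tz": 0,"spin": 0},
  {"tx": -6,"ty": 0.5,"tz": 0,"spin": 0},
])

```text
time: 6.95
position: [578.2, -24.4, 301.8]
orientation: [-0.698, 0.703, 0.117, -0.066]
force: [12.7, 3.1, 0.8]
grip_width: 0.3
```

```bash
python3 st.py
```

```text
tip [591.9 -23.8 112.3] target [616.2 -17.5 105.9] -> t [24.5  8.2 -0. ]
zaz 1.83 spin 0.0009
6.95 [12.69  3.09  0.82] [ 0.78 -2.6   0.02] 0.3025274023774305
tip in chute [-25.9   0.1   7.1] tool y in chute [ 0.276 -0.015 -0.961]
```

Run:
```python
from h import *
T=chuteT(*np.load('chute.npy'))
im,d,c=snap('wrist'); save(im,'w6.png')
im,d,w,k=load('wrist'); P=cloud(d,w,k); q=tochute(P,T)
m=(np.abs(q[...,2]-13)<3)&(q[...,0]>-90)&(q[...,0]<-52)&(np.abs(q[...,1])<35)&(im.min(-1)>100)
Q=q[m]; print(np.percentile(Q[:,1],[1,99]),Q[:,2].mean())
for lo,hi in((-25,-12),(-12,0),(0,12),(12,25)):
    s=Q[(Q[:,1]>lo)&(Q[:,1]<hi)]; print(lo,np.percentile(s[:,0],[2,10,50]).round(1))
im,d,c=snap('scene'); save(cv2.resize(im[150:330,180:320],None,fx=4,fy=3.3,interpolation=cv2.INTER_CUBIC),'s6.png')
```

```text
[-25.69709096  28.68646131] 13.56936545999324
-25 [-67.1 -66.4 -60.3]
-12 [-66.9 -66.2 -60.2]
0 [-81.2 -78.8 -61.7]
12 [-66.7 -66.1 -60.5]
```

View pics/w6.png

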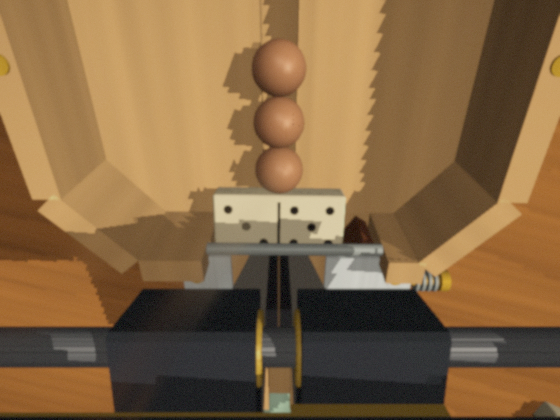

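View pics/s6.png

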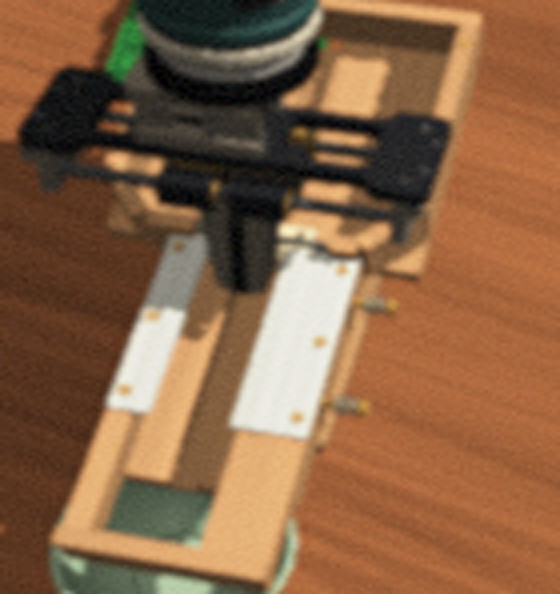

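Request:
play_rows([
  {"tx": -3,"ty": 1,"tz": 0,"spin": 0},
  {"tx": -5,"ty": 1,"tz": 0,"spin": 0},
  {"tx": -6,"ty": 1,"tz": 0,"spin": 0},
  {"tx": -7,"ty": 1,"tz": 0,"spin": 0},
  {"tx": -7.5,"ty": 1,"tz": 0,"spin": 0},
])

```text
time: 7.55
position: [574.2, -25.1, 302.6]
orientation: [-0.698, 0.703, 0.122, -0.062]
force: [11.2, 3.6, 1.3]
grip_width: 0.4
```

```bash
python3 st.py
```

```text
tip [590.3 -24.3 113.3] target [616.2 -17.5 105.9] -> t [26.   9.6 -0. ]
zaz 1.8308 spin 0.0017
7.55 [11.16  3.65  1.28] [ 0.93 -2.71  0.07] 0.39742744423412196
tip in chute [-27.7   0.1   7.7] tool y in chute [ 0.288 -0.017 -0.957]
```

Request:
play_rows([
  {"tx": 5,"ty": 0,"tz": 0,"spin": 0},
  {"tx": 12,"ty": -1,"tz": 0,"spin": 0},
  {"tx": 18,"ty": -10,"tz": 0,"spin": 0},
  {"tx": 20,"ty": -40,"tz": 0,"spin": 0},
  {"tx": 20,"ty": -80,"tz": 0,"spin": 0},
])

```text
time: 8.05
position: [586.1, -20.3, 383.1]
orientation: [-0.698, 0.703, 0.12, -0.064]
force: [1.5, -0.8, 0.2]
grip_width: 0.5
```

```bash
python3 st.py
python3 - <<'E'
from h import *
t=ch(-62,0,5); go(t); t[2]+=80; go(t,ZC)
T=chuteT(*np.load('chute.npy'))
im,d,c=snap('wrist'); save(im,'w7.png')
im,d,w,k=load('wrist'); P=cloud(d,w,k); q=tochute(P,T)
m=(np.abs(q[...,2]-13)<3)&(q[...,0]>-90)&(q[...,0]<-52)&(np.abs(q[...,1])<35)&(im.min(-1)>100)
Q=q[m]; print(np.percentile(Q[:,1],[1,99]),Q[:,2].mean())
for lo,hi in((-25,-12),(-12,0),(0,12),(12,25)):
    s=Q[(Q[:,1]>lo)&(Q[:,1]<hi)]; print(lo,np.percentile(s[:,0],[2,10,50]).round(1))
E
```

```text
tip [601.  -19.6 193.6] target [616.2 -17.5 105.9] -> t [ 8.4 88.7 -0.5]
zaz 1.8308 spin 0.0017
8.05 [ 1.46 -0.83  0.16] [ 0.05  0.01 -0.01] 0.5017052763013612
tip in chute [-33.1   1.9  88.7] tool y in chute [ 0.282 -0.016 -0.959]
tip [601.  -19.6 193.6] target [557.3 -33.1 117.8] -> t [-51.4  72.1  -0.6]
tip [601.  -19.6 193.6] target [557.3 -33.1 197.8] -> t [-45.3  -7.6  -1.9]
zaz 1.8308 spin 0.0017
[-25.75935312  28.84645846] 13.852850207000657
-25 [-69.  -68.  -61.5]
-12 [-68.7 -67.5 -61.3]
0 [-82.2 -78.5 -62.3]
12 [-68.3 -67.5 -61.2]
```

View pics/w7.png

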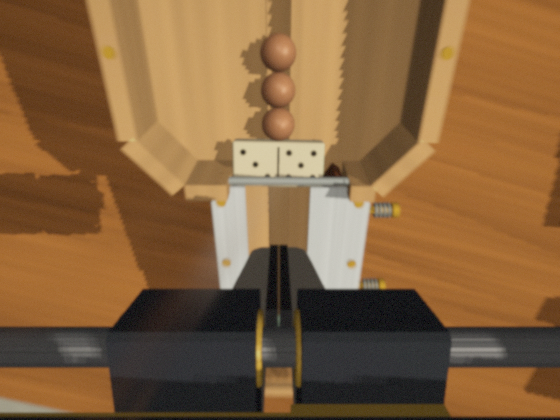

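Request:
play_rows([
  {"tx": -20,"ty": -5,"tz": -1,"spin": 0.001},
  {"tx": -40,"ty": -7,"tz": -2,"spin": 0.001},
  {"tx": -46,"ty": -7,"tz": -2,"spin": 0.001},
  {"tx": -46,"ty": -7,"tz": -2,"spin": 0.001},
  {"tx": -46,"ty": -7,"tz": -2,"spin": 0.001},
], claw=70)

```text
time: 8.6
position: [543.8, -34.3, 394.0]
orientation: [-0.698, 0.703, 0.123, -0.059]
force: [0.7, -0.2, -0.4]
grip_width: 38.4
```

```bash
python3 st.py
python3 - <<'E'
from h import *
go(ch(-62,0,5),ZC)
E
```

```text
tip [561.1 -33.4 204.8] target [616.2 -17.5 105.9] -> t [ 48.2 103.6   3.1]
zaz 1.8292 spin 0.0001
8.6 [ 0.72 -0.24 -0.38] [0.09 0.06 0.  ] 38.36484573257945
tip in chute [-76.6  -1.3  90.9] tool y in chute [ 0.294 -0.019 -0.956]
tip [561.1 -33.4 204.8] target [557.3 -33.1 117.8] -> t [-11.3  86.3   2.9]
zaz 1.8292 spin 0.0001
```

Request:
play_rows([
  {"tx": -3,"ty": 5,"tz": 3,"spin": 0},
  {"tx": -5,"ty": 15,"tz": 3,"spin": 0},
  {"tx": -6,"ty": 25,"tz": 3,"spin": 0},
  {"tx": -7,"ty": 35,"tz": 3,"spin": 0},
  {"tx": -7,"ty": 38,"tz": 3,"spin": 0},
])

```text
time: 9.1
position: [539.4, -33.0, 353.6]
orientation: [-0.698, 0.703, 0.122, -0.06]
force: [0.1, 0.2, 0.7]
grip_width: 69.5
```

```bash
python3 st.py
python3 - <<'E'
from h import *
go(ch(-62,0,5),ZC)
im,d,c=snap('wrist'); save(im,'w8.png')
E
```

```text
tip [556.1 -32.1 164.3] target [616.2 -17.5 105.9] -> t [56.5 63.6 -0.2]
zaz 1.8291 spin 0.0001
9.1 [0.11 0.15 0.69] [ 0.05  0.12 -0.03] 69.50697364966794
tip in chute [-72.6   1.2  50.3] tool y in chute [ 0.292 -0.018 -0.956]
tip [556.1 -32.1 164.3] target [557.3 -33.1 117.8] -> t [-3.1 46.5 -0.4]
zaz 1.8291 spin 0.0001
```

View pics/w8.png

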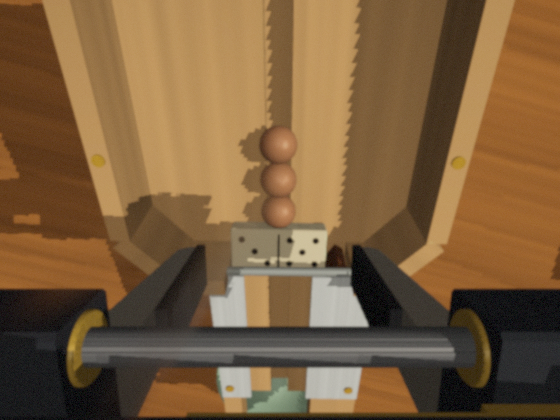

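Request:
play_rows([
  {"tx": -1,"ty": 12,"tz": -0.5,"spin": 0},
  {"tx": -2,"ty": 24,"tz": -0.5,"spin": 0},
  {"tx": -3,"ty": 36,"tz": -0.5,"spin": 0},
  {"tx": -3,"ty": 44,"tz": -0.5,"spin": 0},
  {"tx": -3,"ty": 46,"tz": -0.5,"spin": 0},
])

```text
time: 9.65
position: [540.5, -34.0, 306.3]
orientation: [-0.698, 0.703, 0.122, -0.061]
force: [-0.8, -0.4, -0.1]
grip_width: 69.8
```

```bash
python3 st.py
python3 - <<'E'
from h import *
go(ch(-62,0,5),ZC)
im,d,c=snap('wrist'); save(im,'w9.png')
E
```

```text
tip [556.9 -33.2 117. ] target [616.2 -17.5 105.9] -> t [60.1 16.3  0.2]
zaz 1.8293 spin 0.0002
9.65 [-0.79 -0.38 -0.1 ] [0.09 0.1  0.02] 69.83213110780639
tip in chute [-62.2   0.    4.2] tool y in chute [ 0.29  -0.018 -0.957]
tip [556.9 -33.2 117. ] target [557.3 -33.1 117.8] -> t [ 0.5 -0.7 -0. ]
zaz 1.8293 spin 0.0002
```

View pics/w9.png

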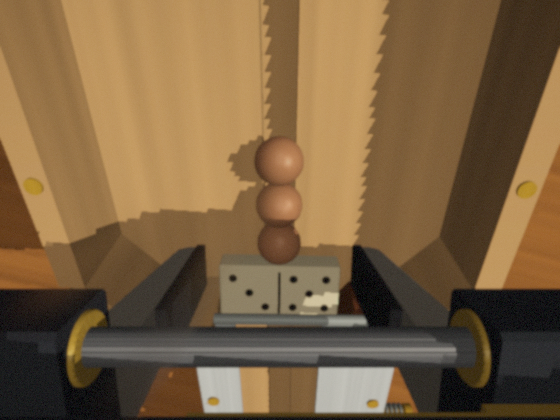

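Request:
play_rows([
  {"tx": 0,"ty": -0.7,"tz": 0,"spin": 0},
  {"tx": 0,"ty": -0.7,"tz": 0,"spin": 0},
  {"tx": 0,"ty": -0.7,"tz": 0,"spin": 0},
  {"tx": 0,"ty": -0.7,"tz": 0,"spin": 0},
], claw=50)

```text
time: 10.1
position: [540.7, -33.7, 307.8]
orientation: [-0.698, 0.703, 0.122, -0.06]
force: [-1.2, 2.3, 0.8]
grip_width: 55.2
```

```bash
python3 st.py
```

```text
tip [557.3 -32.7 118.5] target [616.2 -17.5 105.9] -> t [59.5 17.8 -0.2]
zaz 1.8295 spin 0.0004
10.1 [-1.2   2.29  0.78] [0.37 0.21 0.05] 55.17095634922616
tip in chute [-62.1   0.4   5.7] tool y in chute [ 0.291 -0.018 -0.957]
```

Request:
play_rows([
  {"tx": -4,"ty": -1.2,"tz": 0,"spin": 0},
  {"tx": -9,"ty": -2.6,"tz": 0,"spin": 0},
  {"tx": -14,"ty": -4,"tz": 0,"spin": 0},
  {"tx": -20,"ty": -5.8,"tz": 0,"spin": 0},
  {"tx": -26,"ty": -7.6,"tz": 0,"spin": 0},
])

```text
time: 10.6
position: [514.5, -40.8, 313.4]
orientation: [-0.698, 0.703, 0.122, -0.06]
force: [1.9, 1.3, 0.1]
grip_width: 55.0
```

```bash
python3 st.py;  python3 - <<'E'
from h import *
im,d,c=snap('wrist'); save(im,'w10.png')
E
```

```text
tip [531.2 -39.9 124.2] target [616.2 -17.5 105.9] -> t [86.  25.8  0.2]
zaz 1.829 spin -0.0001
10.6 [1.92 1.26 0.12] [ 0.19 -0.31  0.03] 55.03085067910199
tip in chute [-89.8   0.1   5.6] tool y in chute [ 0.291 -0.018 -0.956]
```

View pics/w10.png

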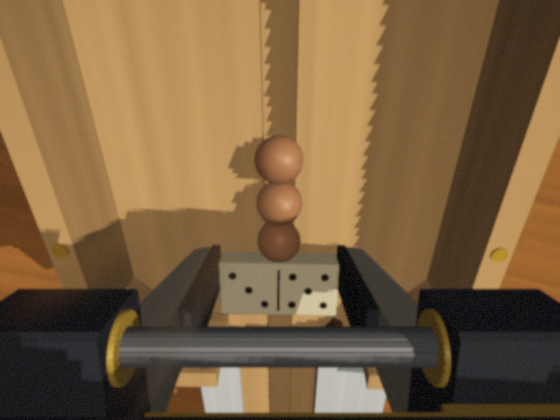

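Run:
```python
from h import *
go([531,-40,215])
X=np.load('tray.npy');c,s=np.cos(X[2]),np.sin(X[2])
t=lambda a,b,z:[X[0]+c*a-s*b,X[1]+s*a+c*b,z]
print(t(0,32,120)); go(t(0,32,215),X[2])
```

```text
tip [530.4 -40.1 124.3] target [531 -40 215] -> t [  8.4 -90.3  -1.7]
[np.float64(468.7913543571599), np.float64(338.95704568462287), 120]
tip [530.4 -40.1 124.3] target [468.8 339.  215. ] -> t [ 45.3 -94.  380.6]
zaz 1.8286 spin 1.5898
```

Request:
play_rows([
  {"tx": 0.5,"ty": -6,"tz": 0,"spin": 0},
  {"tx": 2,"ty": -20,"tz": 0,"spin": 0},
  {"tx": 4,"ty": -45,"tz": 0,"spin": 0},
  {"tx": 6,"ty": -70,"tz": 0,"spin": 0},
  {"tx": 8,"ty": -90,"tz": 0,"spin": 0},
])

```text
time: 11.15
position: [513.3, -39.6, 405.2]
orientation: [-0.698, 0.703, 0.122, -0.06]
force: [-0.2, 0.4, -0.3]
grip_width: 55.3
```

```bash
python3 st.py;  python3 - <<'E'
from h import *
im,d,c=snap('scene'); save(cv2.resize(im[130:350,170:330],None,fx=3.5,fy=2.7,interpolation=cv2.INTER_CUBIC),'s11.png')
im,d,c=snap('wrist'); save(im,'w11.png')
E
```

```text
tip [529.7 -38.8 216. ] target [616.2 -17.5 105.9] -> t [ 79.3 117.3   0.5]
zaz 1.8283 spin -0.0008
11.15 [-0.15  0.35 -0.35] [0.06 0.05 0.06] 55.32756774478653
tip in chute [-109.9    1.5   95.2] tool y in chute [ 0.29  -0.018 -0.957]
```

View pics/s11.png

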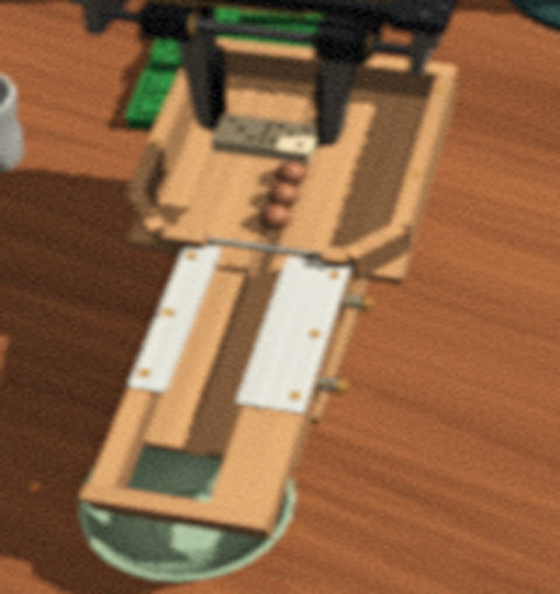

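View pics/w11.png

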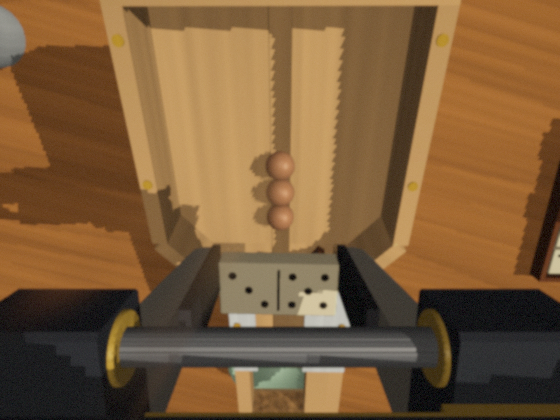

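Request:
play_rows([
  {"tx": 3,"ty": -1,"tz": 25,"spin": 0},
  {"tx": 8,"ty": -2,"tz": 70,"spin": 0},
  {"tx": 13,"ty": -3,"tz": 115,"spin": 0},
  {"tx": 18,"ty": -4,"tz": 160,"spin": 0},
  {"tx": 23,"ty": -4,"tz": 205,"spin": 0},
])

```text
time: 11.75
position: [482.7, 165.7, 407.7]
orientation: [-0.698, 0.703, 0.123, -0.059]
force: [0.9, 0.4, -0.7]
grip_width: 55.2
```

Request:
play_rows([
  {"tx": 4,"ty": 0,"tz": 40,"spin": 0.13},
  {"tx": 8,"ty": 0,"tz": 80,"spin": 0.27},
  {"tx": 12,"ty": 0,"tz": 120,"spin": 0.41},
  {"tx": 15,"ty": 0,"tz": 150,"spin": 0.55},
  {"tx": 16,"ty": 0,"tz": 170,"spin": 0.69},
])

```text
time: 12.25
position: [453.5, 336.3, 404.1]
orientation: [0.697, -0.682, 0.122, -0.182]
force: [0.6, -0.4, 0.2]
grip_width: 55.9
```

Request:
play_rows([
  {"tx": 0,"ty": 0,"tz": 0,"spin": 0.14},
  {"tx": 0,"ty": 0,"tz": 0,"spin": 0.28},
  {"tx": 0,"ty": 0,"tz": 0,"spin": 0.42},
  {"tx": 0,"ty": 0,"tz": 0,"spin": 0.56},
  {"tx": 0,"ty": 0,"tz": 0,"spin": 0.7},
])

```text
time: 12.75
position: [453.1, 335.9, 402.6]
orientation: [0.611, -0.578, 0.356, -0.407]
force: [0.4, 1.0, -0.9]
grip_width: 55.4
```

```bash
cat > tr.py <<'E'
from h import *
import sys
X=np.load('tray.npy');c,s=np.cos(X[2]),np.sin(X[2])
t=lambda a,b,z:[X[0]+c*a-s*b,X[1]+s*a+c*b,z]
go(t(0,32,float(sys.argv[1])),X[2])
M=Rt()[1].as_matrix(); st=get_state(); print('tool axes world\n',M.round(3),st['time'],st['force'].round(1),st['grip_width'])
E
python3 tr.py 120;  python3 - <<'E'
from h import *
im,d,c=snap('scene'); save(im,'s12.png')
im,d,c=snap('wrist'); save(im,'w12.png')
E
```

```text
tip [469.3 336.  213.3] target [468.8 339.  120. ] -> t [-6.2 92.9 -6.5]
zaz 0.4315 spin 0.1926
tool axes world
 [[ 0.415  0.085  0.906]
 [-0.909  0.     0.417]
 [ 0.035 -0.996  0.078]] 12.75 [ 0.4  1.  -0.9] 55.3729666986766
```

View pics/s12.png

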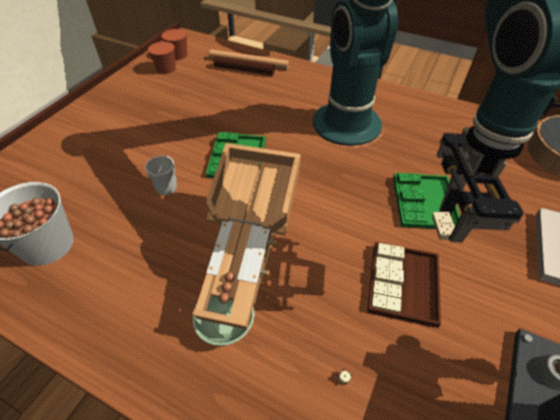

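View pics/w12.png

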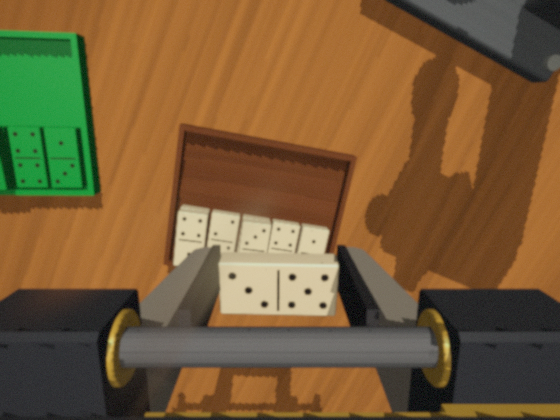

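```bash
sed -i 's/t(0,32/t(0,39/' tr.py; python3 tr.py 60
```

```text
tip [469.4 336.1 213.5] target [467.1 345.8  60. ] -> t [-15.2 152.7  -9.9]
zaz 0.437 spin 0.1981
tool axes world
 [[ 0.42   0.086  0.903]
 [-0.907  0.     0.422]
 [ 0.036 -0.996  0.078]] 12.85 [ 0.4  0.3 -1. ] 55.3721288494568
```

Request:
play_rows([
  {"tx": -6,"ty": 20,"tz": -2,"spin": 0.1},
  {"tx": -12,"ty": 60,"tz": -4,"spin": 0.192},
  {"tx": -13,"ty": 90,"tz": -7,"spin": 0.192},
  {"tx": -13,"ty": 110,"tz": -8,"spin": 0.192},
  {"tx": -13,"ty": 110,"tz": -8,"spin": 0.192},
])

```text
time: 13.35
position: [448.7, 343.4, 288.5]
orientation: [0.573, -0.541, 0.411, -0.458]
force: [-1.0, -0.3, -0.8]
grip_width: 55.4
```

```bash
python3 tr.py 24;  python3 - <<'E'
from h import *
im,d,c=snap('scene'); save(im,'s13.png')
E
```

```text
tip [463.9 342.5  99.1] target [467.1 345.8  24. ] -> t [-4.2 75.1 -1.8]
zaz 0.2477 spin 0.0088
tool axes world
 [[ 0.243  0.08   0.967]
 [-0.97  -0.005  0.244]
 [ 0.024 -0.997  0.076]] 13.35 [-1.  -0.3 -0.8] 55.42274293514312
```

View pics/s13.png

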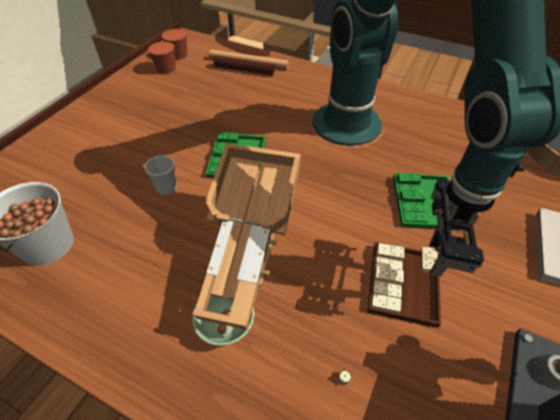

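Request:
play_rows([
  {"tx": -2,"ty": 20,"tz": -1,"spin": 0.008},
  {"tx": -4,"ty": 40,"tz": -2,"spin": 0.008},
  {"tx": -4,"ty": 60,"tz": -2,"spin": 0.008},
  {"tx": -4,"ty": 70,"tz": -2,"spin": 0.008},
  {"tx": -4,"ty": 74,"tz": -2,"spin": 0.008},
])

```text
time: 13.9
position: [452.9, 347.1, 216.5]
orientation: [0.573, -0.538, 0.413, -0.46]
force: [0.3, -1.2, -0.7]
grip_width: 55.3
```

```bash
python3 tr.py 19;  python3 - <<'E'
from h import *
im,d,c=snap('scene'); save(cv2.resize(im[190:350,340:500],None,fx=4,fy=3.7,interpolation=cv2.INTER_CUBIC),'s14.png')
im,d,c=snap('wrist'); save(im,'w14.png')
E
```

```text
tip [468.6 346.6  27.1] target [467.1 345.8  19. ] -> t [ 0.3  8.  -2.3]
zaz 0.2394 spin 0.0006
tool axes world
 [[ 0.235  0.083  0.968]
 [-0.972 -0.003  0.236]
 [ 0.022 -0.997  0.08 ]] 13.9 [ 0.3 -1.2 -0.7] 55.3491362063056
```

View pics/s14.png

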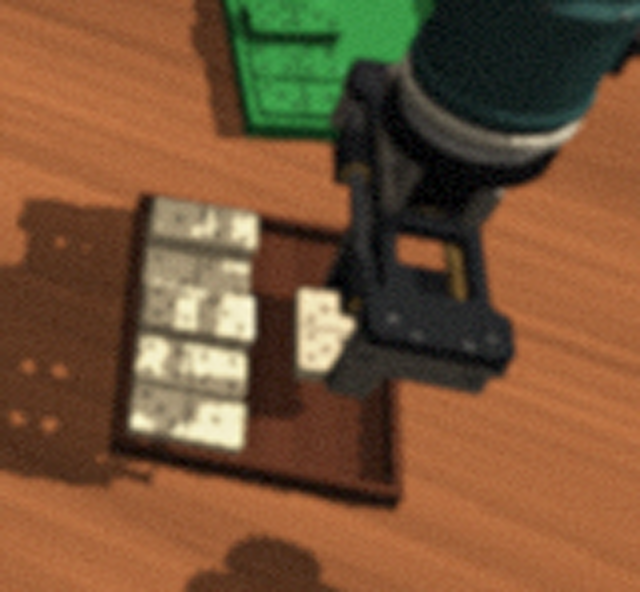

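View pics/w14.png

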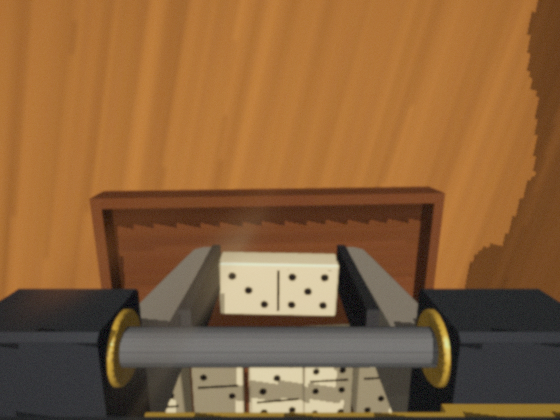

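Request:
play_rows([
  {"tx": 0,"ty": 2,"tz": -1,"spin": 0},
  {"tx": 0,"ty": 4,"tz": -1,"spin": 0},
  {"tx": 0,"ty": 6,"tz": -1,"spin": 0},
  {"tx": 0,"ty": 8,"tz": -1,"spin": 0},
  {"tx": 0,"ty": 10,"tz": -1,"spin": 0},
])

```text
time: 14.5
position: [452.8, 347.0, 206.8]
orientation: [0.573, -0.538, 0.413, -0.46]
force: [-0.2, -0.1, -0.1]
grip_width: 55.1
```

```bash
python3 tr.py 14
```

```text
tip [468.6 346.6  17.5] target [467.1 345.8  14. ] -> t [ 0.4  3.4 -1.9]
zaz 0.2391 spin 0.0002
tool axes world
 [[ 0.235  0.083  0.968]
 [-0.972 -0.002  0.236]
 [ 0.022 -0.997  0.08 ]] 14.5 [-0.2 -0.1 -0.1] 55.112772491489515
```

Request:
play_rows([
  {"tx": 0,"ty": 1,"tz": 0,"spin": 0},
  {"tx": 0,"ty": 2,"tz": 0,"spin": 0},
  {"tx": 0,"ty": 3,"tz": 0,"spin": 0},
  {"tx": 0,"ty": 4,"tz": 0,"spin": 0},
  {"tx": 0,"ty": 4,"tz": 0,"spin": 0},
])

```text
time: 15.0
position: [453.2, 347.1, 203.2]
orientation: [0.573, -0.538, 0.413, -0.46]
force: [-1.4, -0.1, 5.3]
grip_width: 55.8
```

```bash
python3 tr.py 10;python3 - <<'E'
from h import *
im,d,c=snap('wrist'); save(im,'w15.png')
E
```

```text
tip [468.9 346.8  13.9] target [467.1 345.8  10. ] -> t [ 0.5  3.7 -2.3]
zaz 0.2392 spin 0.0003
tool axes world
 [[ 0.235  0.083  0.968]
 [-0.972 -0.002  0.236]
 [ 0.021 -0.997  0.08 ]] 15.0 [-1.4 -0.1  5.3] 55.7642603258507
```

View pics/w15.png

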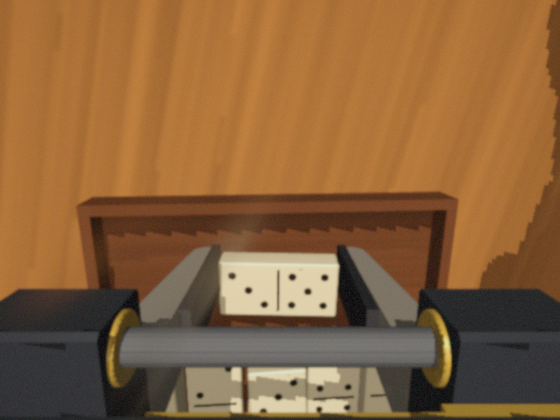

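Request:
play_rows([
  {"tx": 0,"ty": 1,"tz": 0,"spin": 0},
  {"tx": 0,"ty": 1.7,"tz": 0,"spin": 0},
  {"tx": 0,"ty": 2.4,"tz": 0,"spin": 0},
  {"tx": 0,"ty": 3.2,"tz": 0,"spin": 0},
  {"tx": 0,"ty": 4,"tz": 0,"spin": 0},
])

```text
time: 15.55
position: [453.3, 347.7, 201.0]
orientation: [0.573, -0.538, 0.413, -0.46]
force: [-5.8, -1.8, 22.6]
grip_width: 55.8
```

```bash
python3 tr.py 10;python3 - <<'E'
from h import *
im,d,c=snap('wrist'); save(im,'w16.png')
im,d,w,k=load('wrist'); P=cloud(d,w,k)
m=(d>0)&(im.min(-1)>120); m[:235]=0;m[320:]=0;m[:,:215]=0;m[:,345:]=0
Q=P[m]; A=np.c_[Q[:,:2]-Q[:,:2].mean(0),np.ones(len(Q))]; s=np.linalg.lstsq(A,Q[:,2],rcond=None)[0]
for _ in range(5):
    r=Q[:,2]-A@s; g=np.abs(r)<1.5; s=np.linalg.lstsq(A[g],Q[g,2],rcond=None)[0]
print('plane',s.round(3),Q[:,:2].mean(0),g.sum(),len(Q),'tilt deg',np.rad2deg(np.arctan(np.hypot(*s[:2]))))
E
```

```text
tip [469.  347.6  11.6] target [467.1 345.8  10. ] -> t [ 1.3  1.5 -2.4]
zaz 0.2394 spin 0.0005
tool axes world
 [[ 0.235  0.083  0.968]
 [-0.972 -0.001  0.236]
 [ 0.02  -0.997  0.08 ]] 15.55 [-5.8 -1.8 22.6] 55.75877603719664
plane [6.9000e-02 1.7000e-02 1.9756e+01] [469.36361286 341.13734794] 5881 6777 tilt deg 4.04091257812402
```

View pics/w16.png

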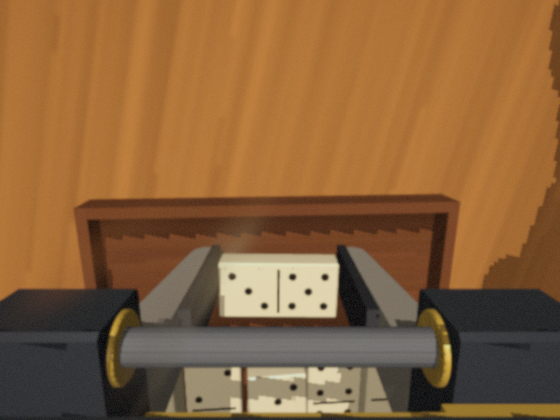

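Request:
play_rows([
  {"tx": 0,"ty": -0.3,"tz": 0,"spin": 0},
  {"tx": 0,"ty": -0.3,"tz": 0,"spin": 0},
  {"tx": 0,"ty": -0.3,"tz": 0,"spin": 0},
], claw=58)

```text
time: 15.9
position: [453.3, 347.5, 200.9]
orientation: [0.573, -0.538, 0.413, -0.46]
force: [1.0, 0.7, 0.3]
grip_width: 57.8
```

```bash
python3 tr.py 10;python3 - <<'E'
from h import *
im,d,c=snap('wrist'); save(im,'w17.png')
im,d,w,k=load('wrist'); P=cloud(d,w,k)
m=(d>0)&(im.min(-1)>120); m[:235]=0;m[325:]=0;m[:,:215]=0;m[:,345:]=0
Q=P[m]; A=np.c_[Q[:,:2]-Q[:,:2].mean(0),np.ones(len(Q))]; s=np.linalg.lstsq(A,Q[:,2],rcond=None)[0]
for _ in range(5):
    r=Q[:,2]-A@s; g=np.abs(r)<1.5; s=np.linalg.lstsq(A[g],Q[g,2],rcond=None)[0]
print('plane',s.round(3),Q[:,:2].mean(0),g.sum(),len(Q))
E
```

```text
tip [469.1 347.3  11.6] target [467.1 345.8  10. ] -> t [ 1.   1.4 -2.4]
zaz 0.2393 spin 0.0005
tool axes world
 [[ 0.235  0.083  0.968]
 [-0.972 -0.001  0.236]
 [ 0.021 -0.997  0.08 ]] 15.9 [1.  0.7 0.3] 57.78389217804306
plane [-0.0000e+00 -3.0000e-03  1.8051e+01] [469.44954823 341.15471696] 5864 6723
```

View pics/w17.png

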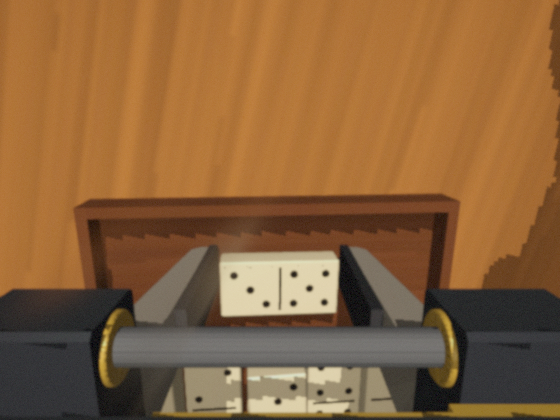

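Request:
play_rows([
  {"tx": 0,"ty": 0,"tz": 0,"spin": 0},
  {"tx": 0,"ty": 0,"tz": 0,"spin": 0},
  {"tx": 0,"ty": 0,"tz": 0,"spin": 0},
  {"tx": 0,"ty": -3,"tz": 0,"spin": 0},
  {"tx": 0,"ty": -10,"tz": 0,"spin": 0},
], claw=70)

```text
time: 16.45
position: [452.3, 347.4, 210.7]
orientation: [0.573, -0.538, 0.413, -0.46]
force: [-0.3, -0.3, -0.2]
grip_width: 70.1
```

Request:
play_rows([
  {"tx": 0,"ty": -20,"tz": 0,"spin": 0},
  {"tx": 0,"ty": -60,"tz": 0,"spin": 0},
  {"tx": 0,"ty": -110,"tz": 0,"spin": 0},
  {"tx": 0,"ty": -150,"tz": 0,"spin": 0},
  {"tx": 0,"ty": -170,"tz": 0,"spin": 0},
])

```text
time: 16.95
position: [438.6, 348.0, 384.8]
orientation: [0.575, -0.536, 0.413, -0.46]
force: [0.5, 0.4, -0.5]
grip_width: 70.2
```

```bash
python3 tr.py 200;python3 - <<'E'
from h import *
im,d,c=snap('scene'); save(im,'s18.png'); save(cv2.resize(im[270:360,170:280],None,fx=6,fy=6,interpolation=cv2.INTER_CUBIC),'s18b.png')
im,d,c=snap('top'); save(cv2.resize(im[90:260,140:420],None,fx=2.8,fy=2.8,interpolation=cv2.INTER_CUBIC),'t18.png')
E
```

```text
tip [455.  348.5 195.5] target [467.1 345.8 200. ] -> t [ 5.6 -3.4 11.4]
zaz 0.2391 spin 0.0002
tool axes world
 [[ 0.235  0.086  0.968]
 [-0.972  0.003  0.236]
 [ 0.018 -0.996  0.085]] 16.95 [ 0.5  0.4 -0.5] 70.19230216982285
```

View pics/s18.png

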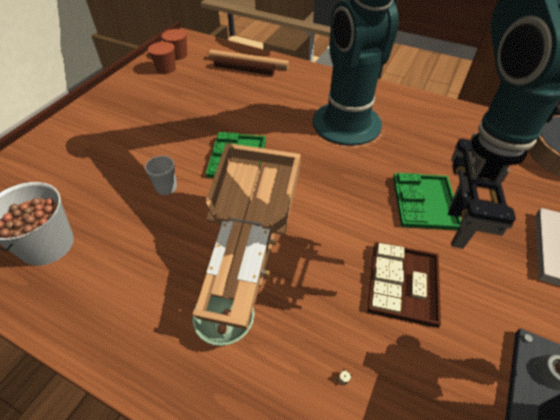

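View pics/s18b.png

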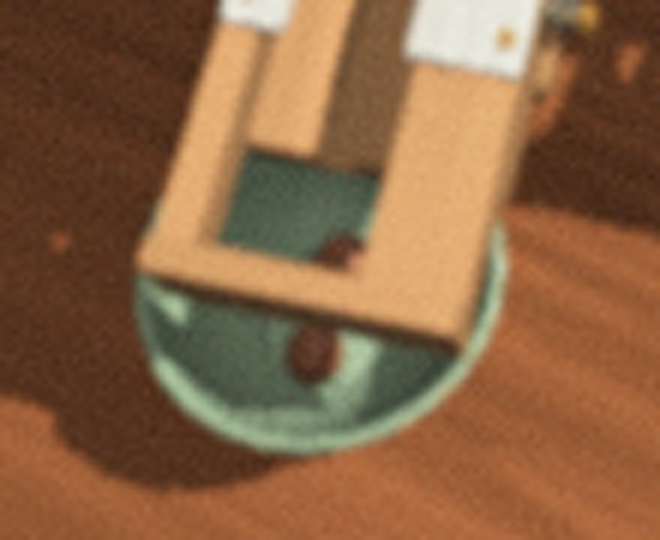

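View pics/t18.png

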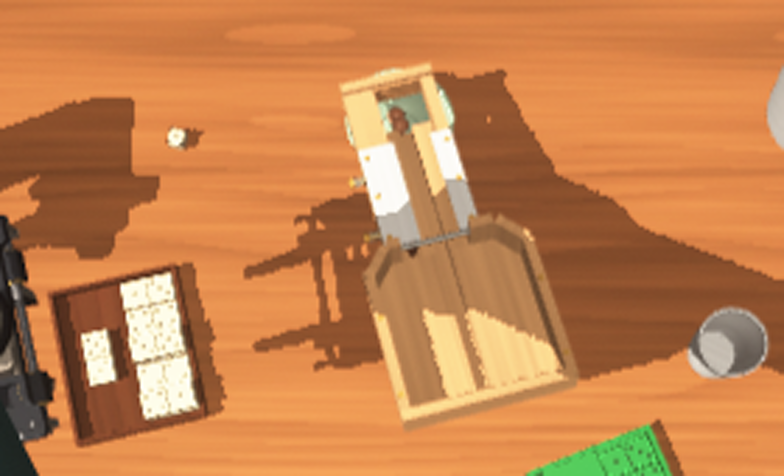

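Run:
```python
from h import *
im,d,c=snap('top'); a=cv2.resize(im[105:145,255:310],None,fx=12,fy=12,interpolation=cv2.INTER_CUBIC); save(a,'t19.png')
im,d,w,k=load('top');P=cloud(d,w,k)
im2,_,w2,k2=load('scene');P2=cloud(_,w2,k2)
for I,PP in((im,P),(im2,P2)):
    J=I.astype(int); m=(J[...,0]>J[...,1]*1.6)&(J[...,0]<150)&(PP[...,0]>690)&(PP[...,0]<810)&(abs(PP[...,1]-18)<70)&(PP[...,2]<60)&(PP[...,2]>8)
    n,l,s,ce=cv2.connectedComponentsWithStats(m.astype(np.uint8)); 
    for i in range(1,n):
        if s[i,4]>6: print(s[i],PP[l==i].mean(0).round(1),PP[l==i].min(0).round(0),PP[l==i].max(0).round(0))
```

```text
[280 129   6   8  16] [738.9  12.5  31.6] [725.   4.  22.] [751.  20.  41.]
[221 326   5   7  14] [751.   21.9  22.9] [747.  16.  19.] [757.  25.  28.]
```

View pics/t19.png

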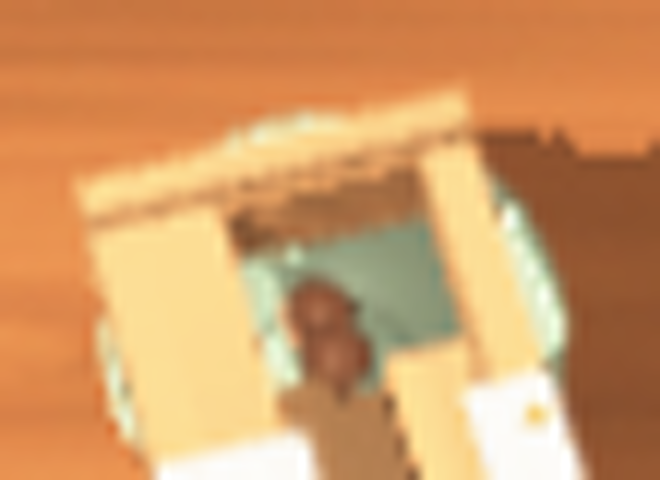

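Only two marbles are clearly visible in the bowl, at scene (222,328) and (227,312). The third is probably hidden under the end of the floor, so I'll look with the wrist camera to confirm.

Run:
```python
from h import *
c=get_calibration('wrist'); W=np.linalg.inv(c['world_to_cam']); p,r=Rt(); M=r.as_matrix()
print('cam pos in tool',(M.T@(W[:3,3]-p)).round(1),'\naxes in tool\n',(M.T@W[:3,:3]).round(3))
print('bowl-ish',ch(122,0,0)); 
b=np.array([745,16,20.])
# want: camera at beyond bowl (+x), looking back
for zaz in [ZC,ZC+np.pi]:
    z=np.array([np.cos(zaz),np.sin(zaz),0]); y=np.array([0,0,-1]); x=np.cross(y,z); print(zaz,x)
go([700,200,215],ZC); go([830,60,215],ZC)
```

```text
cam pos in tool [-68.5  19.8  -0.6] 
axes in tool
 [[-0.     0.97   0.241]
 [ 0.    -0.241  0.97 ]
 [ 1.     0.    -0.   ]]
bowl-ish [730.33233286  12.61548352  74.63477372]
1.829085413741823 [0.96682841 0.25542677 0.        ]
4.970678067331616 [-0.96682841 -0.25542677 -0.        ]
tip [454.4 348.  192.6] target [700 200 215] -> t [202.   -1.7 204.7]
zaz 0.2393 spin -1.5898
tip [454.4 348.  192.6] target [830  60 215] -> t [368.7   9.2 297.4]
zaz 0.2393 spin -1.5898
```

Run:
```python
from h import *
go([770,22,215],ZC+np.pi)
```

```text
tip [454.4 348.  192.6] target [770  22 215] -> t [391.5   4.1 230.4]
zaz 0.2393 spin 1.5518
```

Request:
play_rows([
  {"tx": 36,"ty": -3,"tz": 21,"spin": 0},
  {"tx": 75,"ty": -4,"tz": 44,"spin": 0},
  {"tx": 115,"ty": -4,"tz": 67,"spin": 0},
  {"tx": 155,"ty": -4,"tz": 91,"spin": 0},
  {"tx": 195,"ty": -4,"tz": 115,"spin": 0},
])

```text
time: 17.6
position: [596.0, 183.9, 397.4]
orientation: [0.573, -0.538, 0.414, -0.459]
force: [-0.2, 1.0, -0.8]
grip_width: 70.2
```

Request:
play_rows([
  {"tx": 36,"ty": 0,"tz": 21,"spin": 0.14},
  {"tx": 75,"ty": 0,"tz": 44,"spin": 0.28},
  {"tx": 115,"ty": 0,"tz": 67,"spin": 0.42},
  {"tx": 155,"ty": 0,"tz": 91,"spin": 0.56},
  {"tx": 190,"ty": 0,"tz": 112,"spin": 0.7},
])

```text
time: 18.1
position: [750.2, 23.5, 407.7]
orientation: [-0.393, 0.347, -0.587, 0.617]
force: [0.5, 0.2, 1.0]
grip_width: 69.6
```

Request:
play_rows([
  {"tx": 0,"ty": 0,"tz": 0,"spin": 0.14},
  {"tx": 0,"ty": 0,"tz": 0,"spin": 0.28},
  {"tx": 0,"ty": 0,"tz": 0,"spin": 0.42},
  {"tx": 0,"ty": 0,"tz": 0,"spin": 0.56},
  {"tx": 0,"ty": 0,"tz": 0,"spin": 0.7},
])

```text
time: 18.6
position: [749.9, 23.3, 405.0]
orientation: [-0.165, 0.113, -0.687, 0.699]
force: [1.1, -0.5, -0.8]
grip_width: 70.4
```

Run:
```python
from h import *
go([770,22,215],ZC+np.pi)
s=get_state(); print(s['time'],s['joints'].round(2))
im,d,c=snap('wrist'); save(im,'w20.png')
```

```text
tip [764.2  22.8 215.6] target [770  22 215] -> t [-5.  1.  3.]
zaz -1.1756 spin 0.1369
18.6 [-0.42  0.67  0.57  1.38 -0.38  1.13 -0.99]
```

View pics/w20.png

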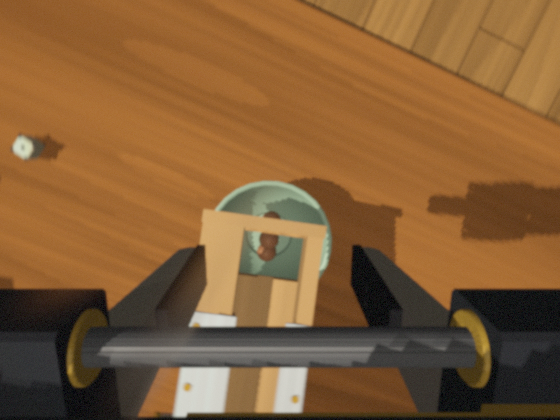

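Run:
```python
from h import *
im,d,w,k=load('wrist'); save(cv2.resize(im[170:320,180:360],None,fx=4,fy=4,interpolation=cv2.INTER_CUBIC),'w20b.png')
im,d,c=snap('scene'); save(cv2.resize(im[225:345,340:460],None,fx=5,fy=5,interpolation=cv2.INTER_CUBIC),'s20.png')
P=cloud(*[load('scene')[i] for i in (1,2,3)]);
```

```text
(no output)
```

View pics/w20b.png

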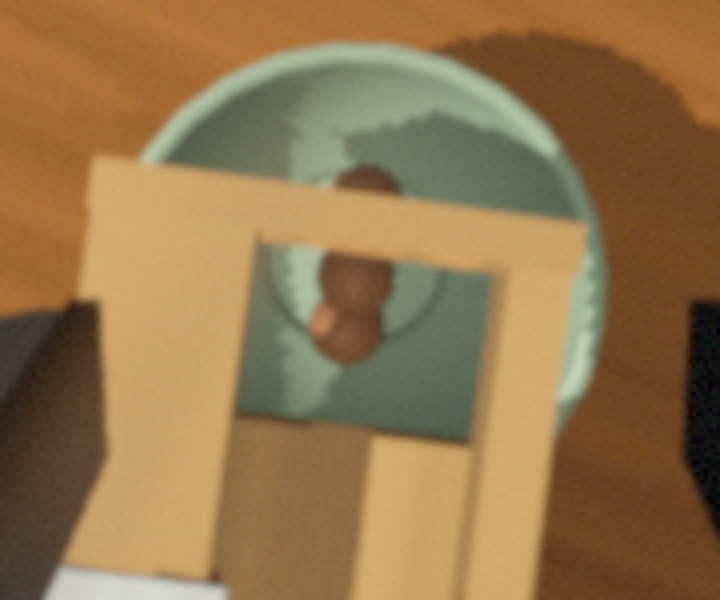

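View pics/s20.png

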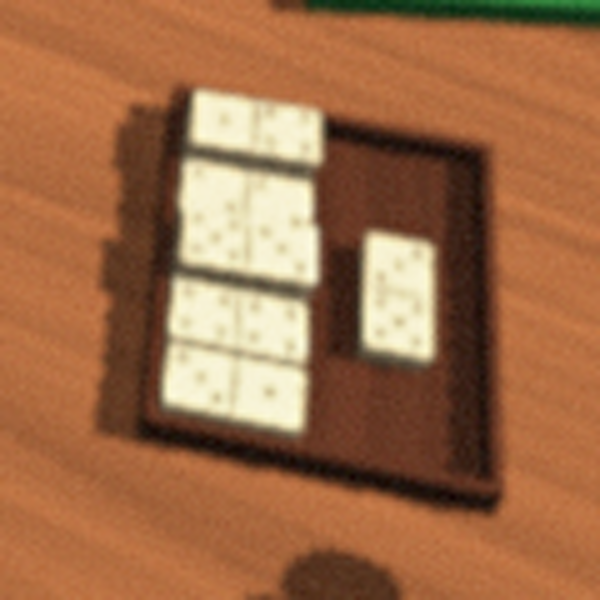

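The wrist crop shows all three marbles in the bowl: one beyond the end board at crop (365,182), and two in the opening at (355,280) and (347,330). The domino lies flat in the bare half of the dark tray, and the gripper is clear of everything, so I'm handing in.

Request:
play_rows([
  {"tx": 0,"ty": -5,"tz": 0,"spin": 0},
  {"tx": 0,"ty": -5,"tz": 0,"spin": 0},
  {"tx": 0,"ty": -5,"tz": 0,"spin": 0},
])

```text
time: 19.0
position: [749.5, 23.5, 410.0]
orientation: [-0.167, 0.116, -0.686, 0.699]
force: [0.3, -0.6, -0.6]
grip_width: 70.0
```

```bash
python3 -c "
from h import *
print(get_state()['force'],get_state()['time']); print(sign_off())"
```

```text
[ 0.33147571 -0.63377462 -0.5521778 ] 19.0
the job is handed in; nothing more can be done
None
```

The job is done and handed in at 19.0 s. The domino lies flat in the tray's bare space and all three marbles are in the bowl.

- **Pushing:** I pushed the domino up the throat with closed fingers at about 9–13 N until roughly 19 mm of it stuck out into the hopper.
- **Lifting and placing:** I gripped it by its short ends and drew it 27 mm clear of the rod. I then lifted it out, turned it 90° and set it down in the tray.

**Last checks**
- The domino's top measured level at 18.05 mm, against the expected 18 mm.
- In the last pictures the domino is clear of the other dominoes.
- The wrist view shows three marbles in the bowl.
- The bowl, cup and die look unmoved; I compared them by eye and did not re-measure them.
- The gripper was clear of everything.

**What didn't go as expected**
- **Drop in force:** I never felt the pinch let go while pushing. I stopped at 11 N because the fingers were, by calculation, about to touch the rod.
- **Tool tilt:** The tool leaned about 5° under the pushing load and stayed that way. I pressed the domino onto the tray floor with up to 23 N to flatten it. One end still settled about 4 mm when I opened the fingers.

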